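# Free the locked tray of a cell tester with the release pin

## Task

The cell tester has lost power with its tray locked shut. Take the T-handled release pin from the tool block, push it down through the small release hole in the tester's top cover until the hidden catch lets go and the tray jumps forward, then put the pin back fully down in a bore of the tool block and draw the tray out by its handle as far as it will go. The two cells must stay lying in their cradles in the tray, and the screwdriver, marker, module and parts bin must stay where they are.

Things in the scene. Friction and masses are not known exactly. Their poses are not given: they have to be found in the camera images.
- tester: benchtop cell tester, fixed to the bench: white and grey box 224 x 224 mm, 115 mm high. Origin at the centre of its underside on the bench; its own -x is its front, the side with the tray, and +z is up. The cover is a 5 mm plate, top at 115 mm, with flat dark louvre slots toward the front and the round release hole toward the rear.
- release_hole (a point): centre of the release hole, at the top face of the cover (115 mm above the bench): a round through hole 16 mm across with a 2 mm lead-in chamfer and a thin raised steel rim, in the tester's frame at x = 75, y = -45 mm. Straight below it, its top face 23 mm below the cover's top, lies the paddle (30 x 34 mm) of the hidden catch; nothing else is below the hole.
- pawl (a joint): angle of the hidden sprung catch, 0 at rest, up to 0.36 rad. Pushing its paddle straight down turns it: the tray is freed at about 0.20 to 0.22 rad, 7 to 8 mm down (the pin's tip about 31 mm below the cover's top); 12 mm down (tip 35 mm below the cover's top) is the firm stop. It takes a push of about 3 to 6 N; it springs back by itself.
- tray (a joint): how far the tray is out, in m: about 0.001 when locked, 0.100 at the stop. It slides along the tester's own -x. When the catch is freed a spring ejector pushes it out at least 30 mm by itself (mostly 35 to 45 mm); from there it slides with about 1 to 3 N and stays where it is left.
- tray_handle (a point): middle of the tray's bow handle, on the axis of the bar: a level round steel bar 12 mm thick and 100 mm long, along the tester's y, 74 mm above the bench. It stands 45 mm (axis) in front of the tray's front plate, leaving a gap of 39 mm between bar and plate, open above and below. In the tester's frame it is at x = -165 mm with the tray shut and moves to x = -265 mm with it fully out. The plate is 212 mm wide and its top edge is at 84 mm.
- stand: tool block, aluminium, fixed: 70 x 170 mm, 72 mm high. Origin at the centre of its underside, long side along its own y. Three upright bores 13 mm across and 68 mm deep with a 2 mm lead-in chamfer, at y = -55, 0 and +55 mm (x = 0). The release pin and the screwdriver stand in the two outer ones, either way round; the middle one is empty.
- release_pin: T-handled release pin, 111 mm tall, 90 g, standing upright. Origin at the tip of the shank, z up along the pin. Steel shank 8 mm thick and 65 mm long (the last 8 mm tapered to 4 mm), then a black neck 22 mm thick and 30 mm high, whose shoulder rests on the block's top, then the black cross bar, 80 mm long along the pin's own x, 16 mm wide and 16 mm high, its centre 103 mm above the tip. Fully down in the block its tip is 7 mm above the bench.
- screwdriver: screwdriver with a plain round grey handle (29 mm thick, 60 mm high), blade down in the other outer bore of the block, top 132 mm above the bench. Origin at the blade's tip. To be left alone.
- cell_front: large round battery cell, 32 mm thick and 140 mm long, lying across the tray along the tester's y, 0.3 kg. Origin on its axis at mid-length. Hidden in the tester at the start.
- cell_rear: the second, equal cell, lying 45 mm behind the first.
- cradle_front (a point): where the axis of the front cell lies at mid-length when it rests in its V-cradle; moves with the tray.
- cradle_rear (a point): the same for the rear cell.
- module: finished battery module, 72 x 182 x 76 mm, standing on a red-brown board on the far right of the bench. To be left alone.
- marker: thick black marker pen, 132 mm long and 18 mm thick, lying on the bench. To be left alone.
- bin: blue parts bin 140 x 200 x 75 mm on the left of the bench. To be left alone.
Mind the look-alikes: they are no part of the job. What is meant by the release_pin is not green, and is the smaller of those in its own colour. Several things have the shape of the stand; the one meant has the colours described above.

How it is judged (in metres and radians):
On the way, in this order (a step that is already met when the one before it is completed fails the run):
1. the release pin, down through the release hole, presses the hidden catch (value of joint pawl above 0.12 rad and horizontal distance between release_pin and release_hole below 0.012 m and z of release_pin in the frame of release_hole below -0.024 m), for 0.05 s.
2. the freed tray is drawn out by at least 85 mm (value of joint tray above 0.085 m), for 0.1 s.
At the end, for the whole second after the job is handed in: the tray is out to within 8 mm of its stop (joint above 0.092 of 0.100) and at rest, the release pin stands upright (within 0.10 rad) and fully down (within 5 mm) in a bore of the tool block, and both cells lie within 10 mm of their places in the cradles (value of joint tray above 0.092 m and velocity of joint tray between -0.01 and 0.01 m/s and z of release_pin in the frame of stand below 0.012 m and horizontal distance between release_pin and stand below 0.07 m and angle between release_pin's own z axis and vertical below 0.1 rad and linear speed of release_pin below 0.02 m/s and distance between cell_front and cradle_front below 0.01 m and distance between cell_rear and cradle_rear below 0.01 m); the robot touches nothing.
It fails at once if the screwdriver, module, marker or parts bin is moved by more than 30 mm (distance of any of screwdriver, module, marker, bin from where it was at the start of the episode above 0.03 m).
It also fails if it takes over 58 s, if anything falls off the work surface, if the arm or the gripper's body presses on something with over 40 N, if the wrist force passes 120 N, or if a joint passes its speed limit or range.

## Robot

A 7-joint arm with a two-finger parallel gripper is mounted at the origin on the work surface. World frame = base frame: x ahead of the robot, y to its left, z up, the work surface at z = 0. Lengths are in mm, angles in rad, forces in N, time in s.
With the tool pointing down it reaches from about 350 to 775 mm from the base axis. Payload 3.1 kg.
Tool frame: the origin (TCP) lies midway between the tips of the shut fingers; the grasp point (between the pads) lies robot.hold_point_z behind it (robot.hold_point_z is the distance from the TCP to the grasp point, in mm); z points along the fingers, x is the direction in which the jaws open and shut, and the axes are right-handed (so a half turn about z gives the same grasp; the last joint's range is limited). The gripper opens to 85 mm and grips with 20 to 120 N. Pads are 22 mm wide; open, the fingers measure 114 mm over their backs; the gripper's body (76 mm by 85 mm) begins 54 mm behind the grasp point. The pads swing forward as they close: fully open they stand 13 mm farther back than shut.
Start: joints at [1.178, 0.311, 0.014, 1.512, -0.004, 1.319, -0.027], TCP at [189.04, -516.509, 231.304] pointing down, gripper open.
Joint ranges: [-2.7, 2.7], [-0.3, 1.91], [-1.27, 1.3], [0.12, 2.57], [-1.44, 4.58], [0.2, 2.03], [-3.05, 3.05]. Speed limits (rad/s): [2.79, 2.79, 3.14, 3.14, 3.14, 3.14, 3.14].

## Interface

Orientations are given as a rotation vector (axis times angle).
In Python, from workcell import monitor, cams, hand_in, robot gives the robot as it stands. The module is installed in compiled form; this text tells all that it offers.
- The arm moves only by the tool servo_tool, never from a script. Its argument "moves" is a list of rows, each an object of numbers: "dx", "dy", "dz": the shift along the tool's x, y, z in m; "rx", "ry", "rz": the turn, a rotation vector about the tool's x, y, z in degrees. A call has exactly 5 rows; each row shifts and turns the commanded pose from where the row before left it, along the tool's axes as they then stand; what a row does not reach is not made up. A row lasts 1/10 s, in which the tool goes at most 50 mm and 8.59 degrees, less where a joint would pass 70% of its speed; a pose out of reach is approached as far as the arm can. A call is refused whole if a number of a shift passes 0.05 or a number of a turn 8.59, either way. A call with a gripper value outside its range is refused whole. "gripper" is the closure, from -1 (fully open) to 1 (shut), set as the call begins (left out, the last holds). The fingers move at their own pace and stop on an object; "grip_force" is the grip in N (left out, the last holds). Time passes only in rows, so rows that do not move let the fingers close, or fill a call up. It gives the time, the measured TCP pose, the force and the opening at its end, in the units of the state.
- monitor.state(): the state, without advancing time (a new reading comes with each control period).
- cams.camera(name): name is "scene" or "top" or "wrist"; returns a dict with "frame" (384x512x3 uint8, blue, green, red), "fov_y" (degrees; the focal length in pixels is half the picture's height over the tangent of half this angle, whatever the lens; pixels are square), "cx", "cy" (the principal point, pixels), "world_from_camera" (4x4, takes a point from camera to world coordinates). Camera axes: x right, y up, looking along -z (the intrinsics and any distortion apply to the point x, -y, -z); pixel columns grow to the right and rows downward; lengths in mm; the calibration is good to about 2 mm. A picture is of the moment at which its call begins. There is no depth.
- hand_in(): hands the job in, once; it reports no verdict.
The state is a dict: "time_s": time; "joint_pos": joint angles; "joint_vel": joint speeds; "joint_torque": joint torques, N m; "position": TCP position; "orientation": TCP orientation; "wrist_force": force on the tool from outside, world axes, zero at the start; "wrist_torque": the same for the moment, N m; "width": finger opening in mm.
Only numpy, scipy, OpenCV 4.12 (cv2) and the standard library are available. Lean on these libraries where they do the work, as an engineer would, in place of code of your own. Each camera call takes 0.05 s, during which the arm holds its last target.

## Working session

There is one attempt and no reset: what is moved stays moved. The work goes in short steps, Python scripts to look and compute and a tool call to move; the robot and the scene stay as the last step left them, time stands still between calls to the robot, and variables do not carry over. Pictures are saved under pics/ and viewed, and the job is handed in when it is done.

Besides the shell and the picture viewer there is one more tool, called after "Emit:" as name(argument=value, ...) on one line, values as JSON. servo_tool: Moves the arm, as the interface text tells. Its arguments: {"type":"object","properties":{"moves":{"type":"array","items":{"type":"object","properties":{"dx":{"type":"number"},"dy":{"type":"number"},"dz":{"type":"number"},"rx":{"type":"number"},"ry":{"type":"number"},"rz":{"type":"number"}}}},"gripper":{"type":"number"},"grip_force":{"type":"number"}},"required":["moves"]}

```bash
mkdir -p pics; cat > h.py <<'E'
import numpy as np, cv2
from workcell import monitor, cams, hand_in, robot
def grab(name,fn=None):
    c=cams.camera(name)
    if fn: cv2.imwrite('pics/'+fn,c['frame'])
    return c
E
python3 - <<'E'
from h import *
import pickle
print([a for a in dir(robot) if a[0]!='_'], robot.hold_point_z)
print(monitor.state())
d={}
for n in ['scene','top','wrist']:
    c=grab(n,f'a_{n}.png'); d[n]=c
    print(n,{k:v for k,v in c.items() if k!='frame'})
pickle.dump(d,open('a.pkl','wb'))
E
```

```text
['Unreachable', 'hold_point_z'] 18.700000000000003
{'time_s': 0.0, 'joint_pos': array([ 1.17827965,  0.31171819,  0.01398442,  1.51304422, -0.00441165,
        1.31916713, -0.0272162 ]), 'joint_vel': array([-1.34901047e-04,  3.84632669e-04, -7.72827513e-05, -2.36064044e-04,
        1.48208073e-03, -7.87708259e-04,  9.74990695e-04]), 'joint_torque': array([-9.00682153e-06, -3.79907298e+01,  1.46141849e-01, -2.30585951e+01,
        1.23591747e-02,  1.37245501e-02, -3.21752429e-05]), 'position': array([ 188.79007207, -515.82498817,  230.23031772]), 'orientation': array([-2.57404832,  1.79888756,  0.00303927]), 'wrist_force': array([-0.10651764,  0.75170475,  0.02207235]), 'wrist_torque': array([ 0.00071414, -0.00098984,  0.00739641]), 'width': 85.44314358553439}
scene {'fov_y': 48.32073985861367, 'cx': 260.6956699628268, 'cy': 188.41928398651322, 'world_from_camera': array([[-1.56035573e-01, -6.04443661e-01,  7.81217486e-01,
         1.49499944e+03],
       [ 9.87746404e-01, -9.80084252e-02,  1.21455301e-01,
         1.40423751e+02],
       [ 3.15300856e-03,  7.90596110e-01,  6.12329854
[... 317 characters left out ...]
 [-9.97688690e-01, -6.63613255e-02,  1.46100035e-02,
        -2.07818471e+01],
       [ 4.64294206e-04,  2.08346723e-01,  9.78054920e-01,
         1.34202643e+03],
       [ 0.00000000e+00,  0.00000000e+00,  0.00000000e+00,
         1.00000000e+00]])}
wrist {'fov_y': 66.22876106254813, 'cx': 255.82144997468532, 'cy': 193.47527785255124, 'world_from_camera': array([[ 3.43962903e-01,  8.92695986e-01,  2.91175889e-01,
         2.63767661e+02],
       [-9.38980461e-01,  3.27760400e-01,  1.04349478e-01,
        -4.89793501e+02],
       [-2.28356571e-03, -3.09300820e-01,  9.50961507e-01,
         3.72638116e+02],
       [ 0.00000000e+00,  0.00000000e+00,  0.00000000e+00,
         1.00000000e+00]])}
```

View pics/a_scene.png

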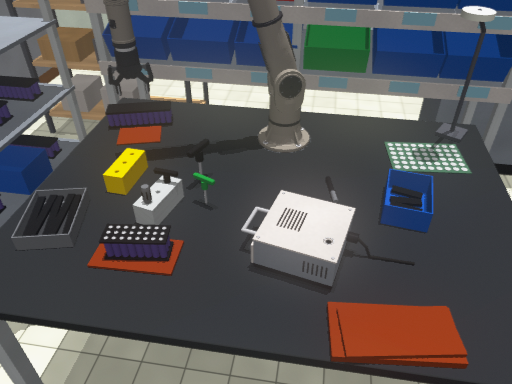

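View pics/a_top.png

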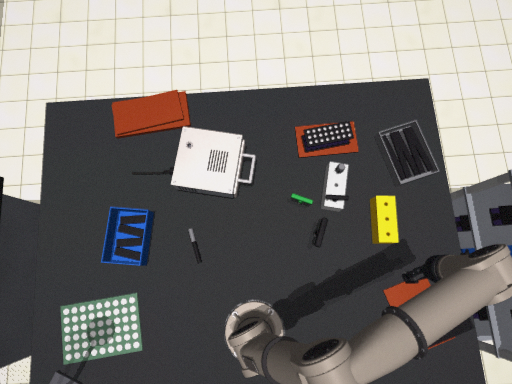

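View pics/a_wrist.png

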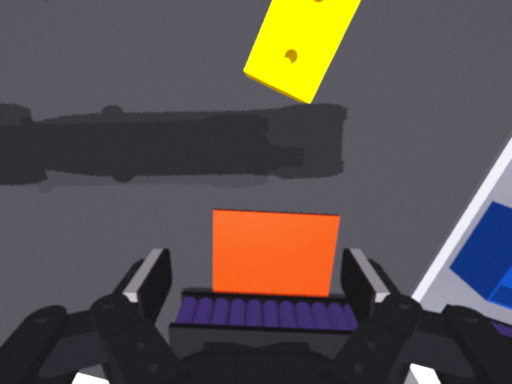

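```bash
python3 - <<'E'
from h import *
import pickle
d=pickle.load(open('a.pkl','rb'))
t=d['top']['frame'];s=d['scene']['frame']
cv2.imwrite('pics/b1.png',cv2.resize(t[140:260,280:380],None,fx=6,fy=6,interpolation=cv2.INTER_CUBIC)[:600])
cv2.imwrite('pics/b1.png',cv2.resize(t[145:255,280:380],None,fx=5.4,fy=5.4,interpolation=cv2.INTER_CUBIC))
cv2.imwrite('pics/b2.png',cv2.resize(s[130:230,110:230],None,fx=6,fy=6,interpolation=cv2.INTER_CUBIC))
cv2.imwrite('pics/b3.png',cv2.resize(t[115:205,165:265],None,fx=6,fy=6,interpolation=cv2.INTER_CUBIC))
cv2.imwrite('pics/b4.png',cv2.resize(s[180:290,235:365],None,fx=5,fy=5,interpolation=cv2.INTER_CUBIC))
E
```

```text
(no output)
```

View pics/b1.png

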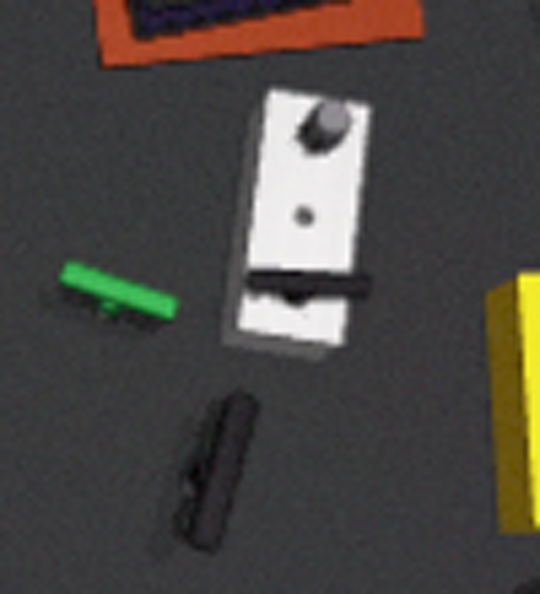

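View pics/b2.png

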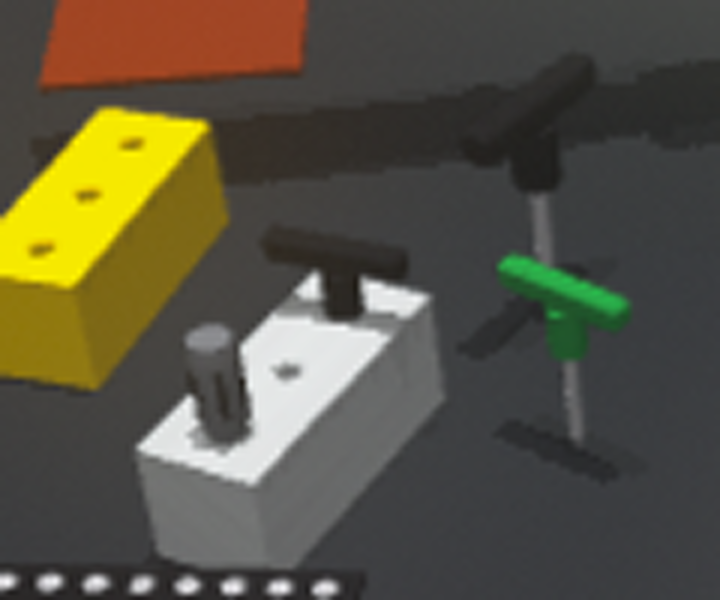

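View pics/b3.png

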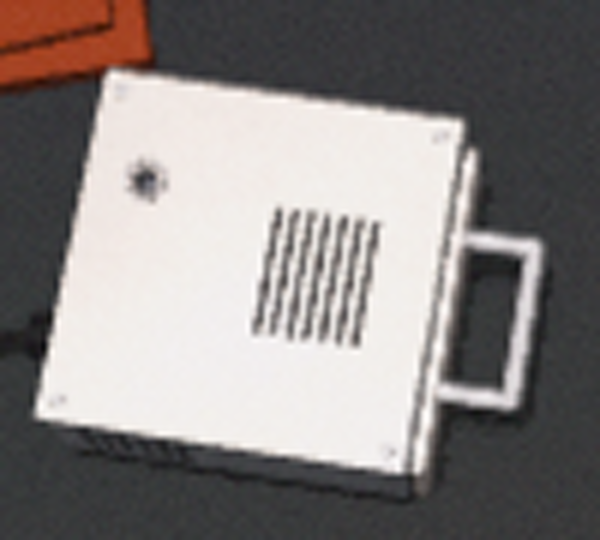

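View pics/b4.png

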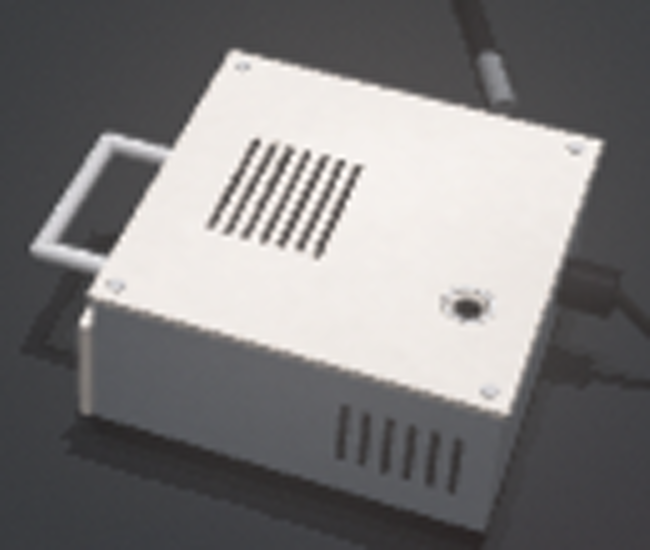

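```bash
cat >> h.py <<'E'
def ray(c,uv):
    f=c['frame'].shape[0]/2/np.tan(np.radians(c['fov_y'])/2)
    uv=np.atleast_2d(np.float64(uv))
    d=np.stack([(uv[:,0]-c['cx'])/f,-(uv[:,1]-c['cy'])/f,-np.ones(len(uv))],1)
    M=c['world_from_camera']; return M[:3,3],d@M[:3,:3].T
def onz(c,uv,z):
    o,d=ray(c,uv); return (o+d*((z-o[2])/d[:,2])[:,None])[:,:2]
def proj(c,P):
    f=c['frame'].shape[0]/2/np.tan(np.radians(c['fov_y'])/2)
    M=c['world_from_camera']; p=(np.atleast_2d(P)-M[:3,3])@M[:3,:3]
    return np.stack([c['cx']+f*p[:,0]/-p[:,2],c['cy']-f*p[:,1]/-p[:,2]],1)
def tri(c1,u1,c2,u2):
    o1,d1=ray(c1,u1);o2,d2=ray(c2,u2);d1=d1[0];d2=d2[0]
    s=np.linalg.lstsq(np.stack([d1,-d2],1),o2-o1,rcond=None)[0]
    a=o1+s[0]*d1;b=o2+s[1]*d2
    return (a+b)/2,np.linalg.norm(a-b)
E
python3 - <<'E'
from h import *
import pickle
d=pickle.load(open('a.pkl','rb'))
for n,seeds in (('top',[('tester',(210,170),115),('stand',(340,185),72)]),('scene',[('tester',(320,220),115),('stand',(150,200),72)])):
    c=d[n];g=cv2.cvtColor(c['frame'],cv2.COLOR_BGR2GRAY)
    print(n,[int(g[s[1][1],s[1][0]]) for s in seeds])
    for nm,s,z in seeds:
        m=(g>g[s[1],s[0]]*0.78).astype(np.uint8)
        k,l=cv2.connectedComponents(m); m=(l==l[s[1],s[0]]).astype(np.uint8)
        if nm=='tester': m=cv2.morphologyEx(m,cv2.MORPH_OPEN,np.ones((9,9)))
        ct=max(cv2.findContours(m,0,2)[0],key=cv2.contourArea)[:,0,:]
        P=onz(c,ct,z).astype(np.float32)
        r=cv2.minAreaRect(P);print(nm,r,cv2.boxPoints(r).round(0).tolist())
T,S=d['top'],d['scene']
print('hole',onz(T,(189.5,145.2),115),onz(S,(235+467/5,180+307/5),115),tri(T,(189.5,145.2),S,(235+467/5,180+307/5)))
mid=(280+304/5.4,145+216/5.4); ms=(110+287/6,130+371/6)
print('midbore',onz(T,mid,72),onz(S,ms,72))
e=[(280+250/5.4,145+283/5.4),(280+369/5.4,145+286/5.4)]
es=[(110+405/6,130+262/6),(110+268/6,130+242/6)]
print('bar ends',onz(T,e,112),onz(S,es,112))
hb=[(165+530/6,115+240/6),(165+513/6,115+405/6)]
hs=[(235+108/5,180+140/5),(235+40/5,180+250/5)]
print('handle ends',onz(T,hb,74),onz(S,hs,74))
E
```

```text
top [152, 237]
tester ((621.2208251953125, 121.58688354492188), (239.66419982910156, 226.4720001220703), 77.34373474121094) [[484.0, 29.0], [705.0, -20.0], [758.0, 214.0], [537.0, 263.0]]
stand ((527.1234130859375, -347.2646484375), (69.12223052978516, 122.22795104980469), 76.75826263427734) [[460.0, -367.0], [579.0, -395.0], [595.0, -328.0], [476.0, -300.0]]
scene [240, 67]
tester ((620.6041259765625, 127.69590759277344), (225.32269287109375, 223.27976989746094), 77.37451171875) [[487.0, 42.0], [705.0, -7.0], [754.0, 213.0], [536.0, 262.0]]
stand ((-351.1160888671875, -224.2156982421875), (2898.144775390625, 3613.520263671875), 9.701523780822754) [[-2084.0, 1313.0], [-1475.0, -2249.0], [1382.0, -1761.0], [773.0, 1801.0]]
hole [[679.61174415 188.83748271]] [[683.99021089 192.47563471]] (array([680.81229454, 191.07557239, 111.56563694]), np.float64(3.2657703606162802))
midbore [[ 502.73705264 -343.39135347]] [[ 504.52279513 -339.54219241]]
bar ends [[ 451.62476452 -292.30846568]
 [ 444.27728109 -370.59225346]] [[ 453.7017607  -287.07937076]
 [ 447.87463184 -364.37176522]]
handle ends [[639.13437776 -43.62783401]
 [533.41223491 -25.96346535]] [[534.47020819 -21.04132143]
 [634.53290257 -43.1603587 ]]
```

```bash
cat >> h.py <<'E'
from scipy.spatial.transform import Rotation as R
def plan(pos,yaw,calls,st=None):
    """yaw = world angle (deg) of tool x, tool down. prints rows"""
    st=st or monitor.state()
    p=np.array(st['position']);Rm=R.from_rotvec(st['orientation']).as_matrix()
    print('yaw now',np.degrees(np.arctan2(Rm[1,0],Rm[0,0])).round(2),'tilt',np.degrees(np.arccos(-Rm[2,2])).round(2))
    a=np.radians(yaw);T=np.array([[np.cos(a),np.sin(a),0],[np.sin(a),-np.cos(a),0],[0,0,-1]])
    rv=R.from_matrix(Rm.T@T).as_rotvec(); n=calls*5
    if abs(np.degrees(rv)).max()/n>8.59: print('TOO FAST ROT')
    dp=(np.array(pos)-p)/n; dr=R.from_rotvec(rv/n)
    print('total',(dp*n).round(1),np.degrees(rv).round(2))
    for i in range(n):
        d=Rm.T@dp/1000
        print('{"dx":%.4f,"dy":%.4f,"dz":%.4f,"rx":%.2f,"ry":%.2f,"rz":%.2f}'%(*d,*np.degrees(rv/n)))
        Rm=Rm@dr.as_matrix()
E
python3 - <<'E'
from h import *
import pickle
d=pickle.load(open('a.pkl','rb'));T,S=d['top'],d['scene']
print('big top',tri(T,(280+218/5.4,145+470/5.4),S,(110+530/6,130+110/6)))
print('green',tri(T,(280+120/5.4,145+288/5.4),S,(110+563/6,130+290/6)))
print('screwdriver',tri(T,(280+333/5.4,145+118/5.4),S,(110+209/6,130+338/6)))
plan((450,-329,230),-5,2)
E
```

```text
big top (array([ 328.75504838, -253.34149918,  131.50945677]), np.float64(1.8204106158497402))
green (array([ 454.8305553 , -204.65717452,  104.71251807]), np.float64(5.311286242615161))
screwdriver (array([ 555.08874683, -354.15693427,  130.52223414]), np.float64(2.641762960622268))
yaw now -69.9 tilt 0.11
total [261.2 187.   -0.5] [-6.00e-02  1.00e-01 -6.49e+01]
{"dx":-0.0086,"dy":-0.0310,"dz":0.0001,"rx":-0.01,"ry":0.01,"rz":-6.49}
{"dx":-0.0050,"dy":-0.0317,"dz":0.0001,"rx":-0.01,"ry":0.01,"rz":-6.49}
{"dx":-0.0014,"dy":-0.0321,"dz":0.0001,"rx":-0.01,"ry":0.01,"rz":-6.49}
{"dx":0.0022,"dy":-0.0320,"dz":0.0000,"rx":-0.01,"ry":0.01,"rz":-6.49}
{"dx":0.0058,"dy":-0.0316,"dz":0.0000,"rx":-0.01,"ry":0.01,"rz":-6.49}
{"dx":0.0094,"dy":-0.0307,"dz":0.0000,"rx":-0.01,"ry":0.01,"rz":-6.49}
{"dx":0.0128,"dy":-0.0295,"dz":0.0000,"rx":-0.01,"ry":0.01,"rz":-6.49}
{"dx":0.0160,"dy":-0.0278,"dz":0.0000,"rx":-0.01,"ry":0.01,"rz":-6.49}
{"dx":0.0191,"dy":-0.0258,"dz":0.0000,"rx":-0.01,"ry":0.01,"rz":-6.49}
{"dx":0.0219,"dy":-0.0235,"dz":0.0000,"rx":-0.01,"ry":0.01,"rz":-6.49}
```

Three T-handles: the green one, top px (302,199), is ruled out by colour. The larger black one stands on the bench at (320,232). The smaller black one is in the white/aluminium block at (337,198), and that is the release pin: it is black, and visibly shorter than the other in the enlarged crops. The yellow block (385,218) is the stand look-alike. Tester hole at top px (189.5,145).

Emit:
servo_tool(moves=[{"dx": -0.009,"dy": -0.031,"rz": -6.5},{"dx": -0.005,"dy": -0.032,"rz": -6.5},{"dx": -0.001,"dy": -0.032,"rz": -6.5},{"dx": 0.002,"dy": -0.032,"rz": -6.5},{"dx": 0.006,"dy": -0.032,"rz": -6.5}])

```text
invalid input at $.moves[0]: expected keys dx, dy, dz, rx, ry, rz
```

Emit:
servo_tool(moves=[{"dx": 0.009,"dy": -0.031,"rz": -6.5},{"dx": 0.013,"dy": -0.029,"rz": -6.5},{"dx": 0.016,"dy": -0.028,"rz": -6.5},{"dx": 0.019,"dy": -0.026,"rz": -6.5},{"dx": 0.022,"dy": -0.023,"rz": -6.5}])

```text
invalid input at $.moves[0]: expected keys dx, dy, dz, rx, ry, rz
```

```bash
python3 - <<'E'
from h import *
import pickle
c=grab('wrist','c_wrist.png');pickle.dump(c,open('c.pkl','wb'))
s=monitor.state();print(s['position'],s['time_s'])
print(proj(c,[[450,-329,118],[503.6,-341.5,72],[555,-354,132],[450,-329,s['position'][2]]]))
plan((450,-329,170),-5,1)
E
```

```text
[ 188.85686537 -516.08998427  230.626452  ] 0.2
[[  107.17330562  -318.2991019 ]
 [  173.3717219   -328.24168931]
 [  194.86810238  -664.63090844]
 [ -142.00890428 -1012.85997542]]
yaw now -69.9 tilt 0.08
TOO FAST ROT
total [261.1 187.1 -60.6] [-4.00e-02  8.00e-02 -6.49e+01]
{"dx":-0.0172,"dy":-0.0619,"dz":0.0121,"rx":-0.01,"ry":0.02,"rz":-12.98}
{"dx":-0.0028,"dy":-0.0642,"dz":0.0121,"rx":-0.01,"ry":0.02,"rz":-12.98}
{"dx":0.0117,"dy":-0.0632,"dz":0.0121,"rx":-0.01,"ry":0.02,"rz":-12.98}
{"dx":0.0255,"dy":-0.0590,"dz":0.0121,"rx":-0.01,"ry":0.02,"rz":-12.98}
{"dx":0.0381,"dy":-0.0517,"dz":0.0121,"rx":-0.01,"ry":0.02,"rz":-12.98}
```

View pics/c_wrist.png

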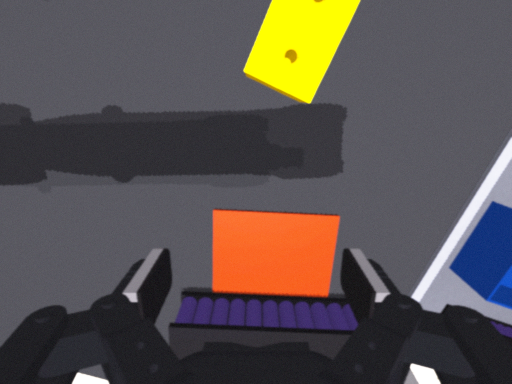

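The calls were refused because every key is needed, so the arm has not moved.

Emit:
servo_tool(moves=[{"dx": -0.009,"dy": -0.031,"dz": 0,"rx": 0,"ry": 0,"rz": -6.5},{"dx": -0.005,"dy": -0.032,"dz": 0,"rx": 0,"ry": 0,"rz": -6.5},{"dx": -0.001,"dy": -0.032,"dz": 0,"rx": 0,"ry": 0,"rz": -6.5},{"dx": 0.002,"dy": -0.032,"dz": 0,"rx": 0,"ry": 0,"rz": -6.5},{"dx": 0.006,"dy": -0.032,"dz": 0,"rx": 0,"ry": 0,"rz": -6.5}])

```text
time_s: 0.7
position: [320.9, -421.6, 231.1]
orientation: [-2.978, 1.001, 0.001]
wrist_force: [0.2, 0.6, -0.2]
width: 85.5
```

Emit:
servo_tool(moves=[{"dx": 0.009,"dy": -0.031,"dz": 0,"rx": 0,"ry": 0,"rz": -6.5},{"dx": 0.013,"dy": -0.029,"dz": 0,"rx": 0,"ry": 0,"rz": -6.5},{"dx": 0.016,"dy": -0.028,"dz": 0,"rx": 0,"ry": 0,"rz": -6.5},{"dx": 0.019,"dy": -0.026,"dz": 0,"rx": 0,"ry": 0,"rz": -6.5},{"dx": 0.022,"dy": -0.023,"dz": 0,"rx": 0,"ry": 0,"rz": -6.5}])

```text
time_s: 1.2
position: [451.3, -328.2, 231.1]
orientation: [-3.139, 0.127, 0.001]
wrist_force: [0.2, -0.8, -0.2]
width: 85.5
```

```bash
python3 - <<'E'
from h import *
import pickle
c=grab('wrist','d_wrist.png');pickle.dump(c,open('d.pkl','wb'))
s=monitor.state();print(s['position'],s['time_s'])
print(proj(c,[[450,-329,118],[503.6,-341.5,72],[555,-354,132],[450,-329,s['position'][2]]]))
plan((450,-329,170),-5,1)
E
```

```text
[ 457.1871484  -322.13253603  231.0920836 ] 1.25
[[254.05568693 189.65399355]
 [305.4349579  184.17233357]
 [375.16630254 212.26531085]
 [252.69661982 251.37286644]]
yaw now -3.92 tilt 0.42
total [ -7.2  -6.9 -61.1] [-0.31 -0.29  1.08]
{"dx":-0.0014,"dy":0.0015,"dz":0.0122,"rx":-0.06,"ry":-0.06,"rz":0.22}
{"dx":-0.0014,"dy":0.0015,"dz":0.0122,"rx":-0.06,"ry":-0.06,"rz":0.22}
{"dx":-0.0014,"dy":0.0015,"dz":0.0122,"rx":-0.06,"ry":-0.06,"rz":0.22}
{"dx":-0.0013,"dy":0.0015,"dz":0.0122,"rx":-0.06,"ry":-0.06,"rz":0.22}
{"dx":-0.0013,"dy":0.0015,"dz":0.0122,"rx":-0.06,"ry":-0.06,"rz":0.22}
```

View pics/d_wrist.png

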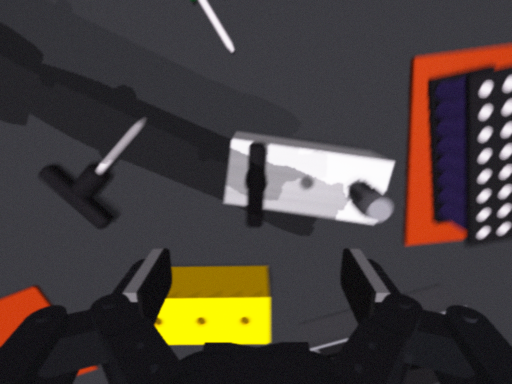

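Emit:
servo_tool(moves=[{"dx": 0,"dy": 0,"dz": 0.01,"rx": 0,"ry": 0,"rz": 0},{"dx": 0,"dy": 0,"dz": 0.01,"rx": 0,"ry": 0,"rz": 0},{"dx": 0,"dy": 0,"dz": 0.01,"rx": 0,"ry": 0,"rz": 0},{"dx": 0,"dy": 0,"dz": 0,"rx": 0,"ry": 0,"rz": 0},{"dx": 0,"dy": 0,"dz": 0,"rx": 0,"ry": 0,"rz": 0}])

```text
time_s: 1.75
position: [449.4, -329.9, 200.7]
orientation: [-3.138, 0.137, 0.002]
wrist_force: [-0.5, 0.6, 0.1]
width: 85.1
```

```bash
python3 - <<'E'
from h import *
import pickle
c=grab('wrist','e_wrist.png');pickle.dump(c,open('e.pkl','wb'))
s=monitor.state();print(s['position'],s['time_s'])
print(proj(c,[[450,-329,118],[503.6,-341.5,72],[555,-354,132],[450,-329,s['position'][2]]]))
plan((450,-329,170),-5,1)
E
```

```text
[ 449.94665667 -329.85915085  201.32976931] 1.8
[[256.02629565 198.66252402]
 [312.54385897 190.80797348]
 [393.05820467 223.71056589]
 [255.85688261 248.95483845]]
yaw now -4.99 tilt 0.02
total [  0.1   0.9 -31.3] [0.02 0.01 0.01]
{"dx":-0.0000,"dy":-0.0002,"dz":0.0063,"rx":0.00,"ry":0.00,"rz":0.00}
{"dx":-0.0000,"dy":-0.0002,"dz":0.0063,"rx":0.00,"ry":0.00,"rz":0.00}
{"dx":-0.0000,"dy":-0.0002,"dz":0.0063,"rx":0.00,"ry":0.00,"rz":0.00}
{"dx":-0.0000,"dy":-0.0002,"dz":0.0063,"rx":0.00,"ry":0.00,"rz":0.00}
{"dx":-0.0000,"dy":-0.0002,"dz":0.0063,"rx":0.00,"ry":0.00,"rz":0.00}
```

View pics/e_wrist.png

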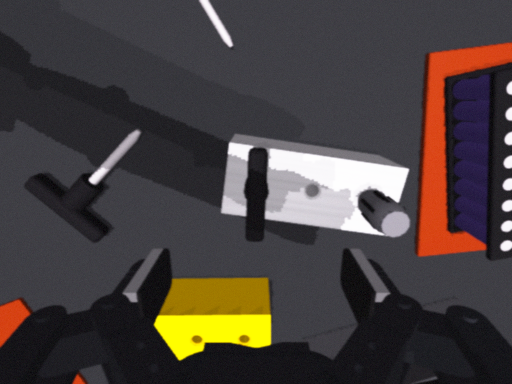

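```bash
python3 - <<'E'
from h import *
import pickle
c=pickle.load(open('e.pkl','rb'))
cv2.imwrite('pics/e2.png',cv2.resize(c['frame'][130:250,210:420],None,fx=3.8,fy=3.8,interpolation=cv2.INTER_CUBIC))
print(onz(c,(312.5,190),72), onz(c,[(258,150),(255.5,240)],118),onz(c,[(258,150),(255.5,240)],102))
print(onz(c,[(229,142),(221,212),(385,236),(408,168)],72))
E
```

```text
[[ 503.58069956 -340.67873391]] [[ 454.93981179 -289.81337779]
 [ 446.33584006 -365.85381609]] [[ 454.79486117 -292.51026377]
 [ 445.57921258 -373.95659812]]
[[ 428.67671358 -287.93147329]
 [ 412.86832035 -355.65352258]
 [ 575.48602518 -396.00612757]
 [ 593.66165706 -326.75266858]]
```

View pics/e2.png

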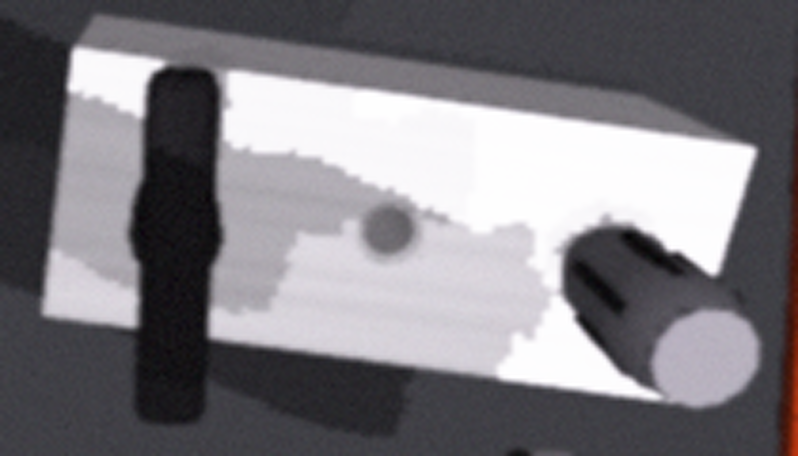

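Bar centre is at px (256.5,194), giving a pin axis of about (450,-328.3), in agreement with the stand corners. Descending to the neck.

Emit:
servo_tool(moves=[{"dx": 0,"dy": -0.0015,"dz": 0.025,"rx": 0,"ry": 0,"rz": 0},{"dx": 0,"dy": 0,"dz": 0.03,"rx": 0,"ry": 0,"rz": 0},{"dx": 0,"dy": 0,"dz": 0.03,"rx": 0,"ry": 0,"rz": 0},{"dx": 0,"dy": 0,"dz": 0.025,"rx": 0,"ry": 0,"rz": 0},{"dx": 0,"dy": 0,"dz": 0.013,"rx": 0,"ry": 0,"rz": 0}])

```text
time_s: 2.3
position: [449.4, -327.4, 76.5]
orientation: [-3.137, 0.135, 0.004]
wrist_force: [0.3, 0.9, 0.3]
width: 85.3
```

Emit:
servo_tool(moves=[{"dx": 0,"dy": 0,"dz": 0,"rx": 0,"ry": 0,"rz": 0},{"dx": 0,"dy": 0,"dz": 0,"rx": 0,"ry": 0,"rz": 0},{"dx": 0,"dy": 0,"dz": 0,"rx": 0,"ry": 0,"rz": 0},{"dx": 0,"dy": 0,"dz": 0,"rx": 0,"ry": 0,"rz": 0},{"dx": 0,"dy": 0,"dz": 0,"rx": 0,"ry": 0,"rz": 0}], gripper=1, grip_force=60)

```text
time_s: 2.8
position: [451.5, -328.3, 79.9]
orientation: [3.137, -0.134, 0.003]
wrist_force: [-0.3, 0.6, 3.8]
width: 20.1
```

```bash
python3 - <<'E'
from h import *
c=grab('wrist','f_wrist.png')
s=monitor.state();print({k:np.round(s[k],2) for k in('position','time_s','wrist_force','width')})
E
```

```text
{'position': array([ 451.46, -328.32,   79.85]), 'time_s': np.float64(2.85), 'wrist_force': array([-0.86,  0.23,  5.43]), 'width': np.float64(19.9)}
```

View pics/f_wrist.png

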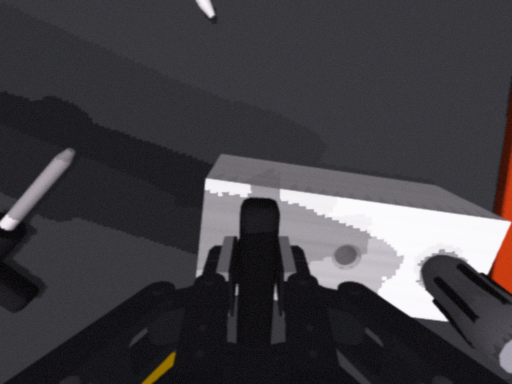

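Emit:
servo_tool(moves=[{"dx": 0,"dy": 0,"dz": -0.01,"rx": 0,"ry": 0,"rz": 0},{"dx": 0,"dy": 0,"dz": -0.03,"rx": 0,"ry": 0,"rz": 0},{"dx": 0,"dy": 0,"dz": -0.04,"rx": 0,"ry": 0,"rz": 0},{"dx": 0,"dy": 0,"dz": -0.05,"rx": 0,"ry": 0,"rz": 0},{"dx": 0,"dy": 0,"dz": -0.05,"rx": 0,"ry": 0,"rz": 0}])

```text
time_s: 3.35
position: [450.0, -327.1, 260.0]
orientation: [-3.138, 0.134, 0.001]
wrist_force: [0.6, -0.6, -0.5]
width: 19.9
```

```bash
python3 - <<'E'
from h import *
c=grab('wrist','g_wrist.png')
c=grab('scene','g_scene.png')
f=c['frame']
cv2.imwrite('pics/g2.png',cv2.resize(f[40:240,90:290],None,fx=3,fy=3,interpolation=cv2.INTER_CUBIC))
s=monitor.state();print({k:np.round(s[k],2) for k in('position','time_s','wrist_force','width')})
E
```

```text
{'position': array([ 454.74, -329.61,  267.25]), 'time_s': np.float64(3.45), 'wrist_force': array([ 0.88, -0.2 ,  0.14]), 'width': np.float64(19.99)}
```

View pics/g_wrist.png

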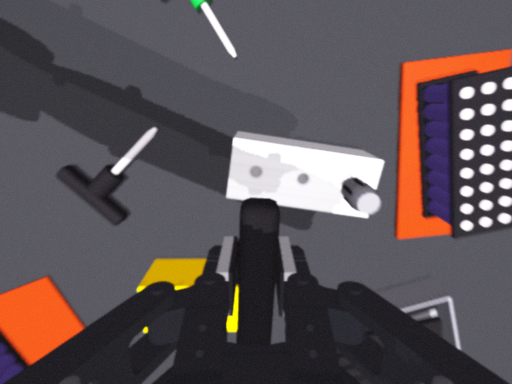

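View pics/g2.png

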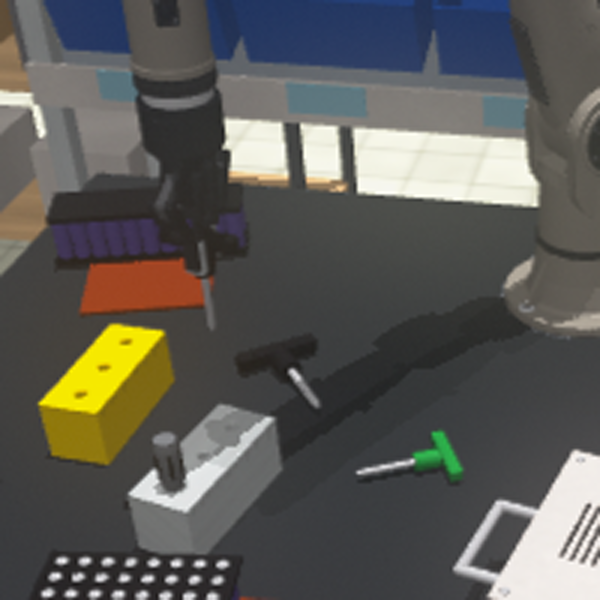

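```bash
python3 - <<'E'
from h import *
s=monitor.state();print(s['position'])
plan((676,131,250),-5,3)
E
```

```text
[ 454.73843658 -329.61067053  267.25054453]
yaw now -4.88 tilt 0.97
total [221.3 460.6 -17.3] [ 0.48 -0.85  0.11]
{"dx":0.0121,"dy":-0.0319,"dz":0.0011,"rx":0.03,"ry":-0.06,"rz":0.01}
{"dx":0.0121,"dy":-0.0319,"dz":0.0011,"rx":0.03,"ry":-0.06,"rz":0.01}
{"dx":0.0121,"dy":-0.0319,"dz":0.0011,"rx":0.03,"ry":-0.06,"rz":0.01}
{"dx":0.0121,"dy":-0.0319,"dz":0.0011,"rx":0.03,"ry":-0.06,"rz":0.01}
{"dx":0.0121,"dy":-0.0319,"dz":0.0011,"rx":0.03,"ry":-0.06,"rz":0.01}
{"dx":0.0120,"dy":-0.0319,"dz":0.0011,"rx":0.03,"ry":-0.06,"rz":0.01}
{"dx":0.0120,"dy":-0.0319,"dz":0.0011,"rx":0.03,"ry":-0.06,"rz":0.01}
{"dx":0.0120,"dy":-0.0319,"dz":0.0011,"rx":0.03,"ry":-0.06,"rz":0.01}
{"dx":0.0120,"dy":-0.0319,"dz":0.0011,"rx":0.03,"ry":-0.06,"rz":0.01}
{"dx":0.0120,"dy":-0.0319,"dz":0.0011,"rx":0.03,"ry":-0.06,"rz":0.01}
{"dx":0.0120,"dy":-0.0319,"dz":0.0011,"rx":0.03,"ry":-0.06,"rz":0.01}
{"dx":0.0120,"dy":-0.0319,"dz":0.0011,"rx":0.03,"ry":-0.06,"rz":0.01}
{"dx":0.0120,"dy":-0.0319,"dz":0.0011,"rx":0.03,"ry":-0.06,"rz":0.01}
{"dx":0.0120,"dy":-0.0319,"dz":0.0011,"rx":0.03,"ry":-0.06,"rz":0.01}
{"dx":0.0120,"dy":-0.0319,"dz":0.0011,"rx":0.03,"ry":-0.06,"rz":0.01}
```

Emit:
servo_tool(moves=[{"dx": 0.013,"dy": -0.034,"dz": 0,"rx": 0,"ry": 0,"rz": 0},{"dx": 0.013,"dy": -0.034,"dz": 0,"rx": 0,"ry": 0,"rz": 0},{"dx": 0.013,"dy": -0.034,"dz": 0,"rx": 0,"ry": 0,"rz": 0},{"dx": 0.013,"dy": -0.034,"dz": 0,"rx": 0,"ry": 0,"rz": 0},{"dx": 0.013,"dy": -0.034,"dz": 0,"rx": 0,"ry": 0,"rz": 0}])

```text
time_s: 3.95
position: [529.9, -162.4, 258.0]
orientation: [-3.139, 0.134, 0.001]
wrist_force: [0.4, -0.5, -1.0]
width: 20.1
```

Emit:
servo_tool(moves=[{"dx": 0.013,"dy": -0.034,"dz": 0,"rx": 0,"ry": 0,"rz": 0},{"dx": 0.013,"dy": -0.034,"dz": 0,"rx": 0,"ry": 0,"rz": 0},{"dx": 0.013,"dy": -0.034,"dz": 0,"rx": 0,"ry": 0,"rz": 0},{"dx": 0.013,"dy": -0.034,"dz": 0,"rx": 0,"ry": 0,"rz": 0},{"dx": 0.013,"dy": -0.034,"dz": 0,"rx": 0,"ry": 0,"rz": 0}])

```text
time_s: 4.45
position: [609.2, 1.2, 257.9]
orientation: [3.138, -0.134, -0.001]
wrist_force: [1.0, 0.4, -0.7]
width: 20.2
```

Emit:
servo_tool(moves=[{"dx": 0.013,"dy": -0.034,"dz": 0,"rx": 0,"ry": 0,"rz": 0},{"dx": 0.013,"dy": -0.034,"dz": 0.005,"rx": 0,"ry": 0,"rz": 0},{"dx": 0.013,"dy": -0.034,"dz": 0.005,"rx": 0,"ry": 0,"rz": 0},{"dx": 0.013,"dy": -0.034,"dz": 0,"rx": 0,"ry": 0,"rz": 0},{"dx": 0,"dy": 0,"dz": 0,"rx": 0,"ry": 0,"rz": 0}])

```text
time_s: 4.95
position: [671.6, 139.4, 246.0]
orientation: [-3.133, 0.118, 0.006]
wrist_force: [-1.0, 1.5, 0.1]
width: 19.7
```

Emit:
servo_tool(moves=[{"dx": 0,"dy": 0,"dz": 0,"rx": 0,"ry": 0,"rz": 0},{"dx": 0,"dy": 0,"dz": 0,"rx": 0,"ry": 0,"rz": 0},{"dx": 0,"dy": 0,"dz": 0,"rx": 0,"ry": 0,"rz": 0},{"dx": 0,"dy": 0,"dz": 0,"rx": 0,"ry": 0,"rz": 0},{"dx": 0,"dy": 0,"dz": 0,"rx": 0,"ry": 0,"rz": 0}])

```text
time_s: 5.45
position: [672.6, 130.0, 248.7]
orientation: [3.138, -0.136, 0.001]
wrist_force: [0.0, 0.4, -0.2]
width: 19.8
```

```bash
python3 - <<'E'
from h import *
import pickle
d={n:grab(n,f'i_{n}.png') for n in ('wrist','scene','top')};pickle.dump(d,open('i.pkl','wb'))
s=monitor.state();print({k:np.round(s[k],2) for k in('position','time_s','wrist_force','width','orientation')})
print(proj(d['wrist'],[[681,191,115]]))
print(proj(d['scene'],[[*s['position'][:2],s['position'][2]-72]]),proj(d['top'],[[*s['position'][:2],s['position'][2]-72]]))
f=d['scene']['frame'];cv2.imwrite('pics/i2.png',cv2.resize(f[100:280,230:400],None,fx=3.3,fy=3.3,interpolation=cv2.INTER_CUBIC))
E
```

```text
{'position': array([672.56, 130.69, 248.48]), 'time_s': np.float64(5.6), 'wrist_force': array([ 0.03, -0.22, -0.7 ]), 'width': np.float64(20.0), 'orientation': array([ 3.14, -0.13,  0.  ])}
[[258.61756226 117.30260531]]
[[306.49206461 218.21391052]] [[202.97280073 140.22603217]]
```

View pics/i_wrist.png

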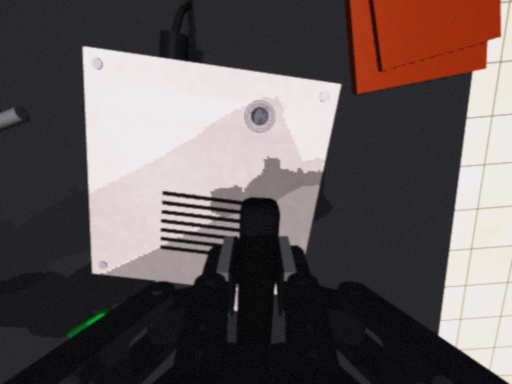

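View pics/i2.png

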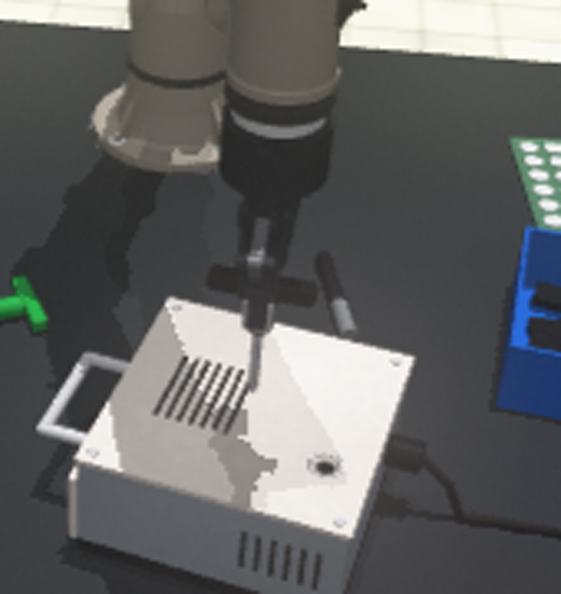

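View pics/i_top.png

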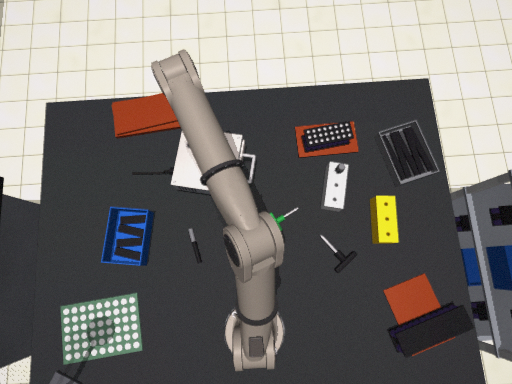

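Hole seen at wrist px (260,116), predicted (258.6,117.3), so the hole is at about (682.3,192.2). The tip in the scene view at (306.7,218.2) fits a tip 72 mm straight below the TCP.

Emit:
servo_tool(moves=[{"dx": 0.002,"dy": -0.03,"dz": 0.01,"rx": 0,"ry": 0,"rz": 0},{"dx": 0.002,"dy": -0.032,"dz": 0.015,"rx": 0,"ry": 0,"rz": 0},{"dx": 0,"dy": 0,"dz": 0.02,"rx": 0,"ry": 0,"rz": 0},{"dx": 0,"dy": 0,"dz": 0,"rx": 0,"ry": 0,"rz": 0},{"dx": 0,"dy": 0,"dz": 0,"rx": 0,"ry": 0,"rz": 0}])

```text
time_s: 6.1
position: [682.0, 191.2, 203.2]
orientation: [3.137, -0.136, -0.001]
wrist_force: [0.0, -1.1, -0.3]
width: 19.4
```

Emit:
servo_tool(moves=[{"dx": 0,"dy": 0,"dz": 0,"rx": 0,"ry": 0,"rz": 0},{"dx": 0,"dy": 0,"dz": 0,"rx": 0,"ry": 0,"rz": 0},{"dx": 0,"dy": 0,"dz": 0,"rx": 0,"ry": 0,"rz": 0},{"dx": 0,"dy": 0,"dz": 0,"rx": 0,"ry": 0,"rz": 0},{"dx": 0,"dy": 0,"dz": 0,"rx": 0,"ry": 0,"rz": 0}])

```text
time_s: 6.6
position: [681.9, 192.4, 203.6]
orientation: [-3.139, 0.135, -0.001]
wrist_force: [-0.3, 0.4, -2.0]
width: 20.3
```

```bash
python3 - <<'E'
from h import *
import pickle
d={n:grab(n,f'j_{n}.png') for n in ('wrist','scene')};pickle.dump(d,open('j.pkl','wb'))
s=monitor.state();print({k:np.round(s[k],2) for k in('position','time_s','wrist_force','width','orientation')})
print(proj(d['scene'],[[*s['position'][:2],s['position'][2]-72],[682.3,192.2,115]]))
f=d['scene']['frame'];cv2.imwrite('pics/j2.png',cv2.resize(f[160:270,270:390],None,fx=5,fy=5,interpolation=cv2.INTER_CUBIC))
f=d['wrist']['frame'];cv2.imwrite('pics/j3.png',cv2.resize(f[100:260,180:340],None,fx=3.5,fy=3.5,interpolation=cv2.INTER_CUBIC))
E
```

```text
{'position': array([681.84, 192.48, 203.36]), 'time_s': np.float64(6.7), 'wrist_force': array([-0.52, -0.34, -0.68]), 'width': np.float64(19.82), 'orientation': array([-3.14,  0.13, -0.  ])}
[[329.06503849 236.2673562 ]
 [328.31418511 240.93131174]]
```

View pics/j2.png

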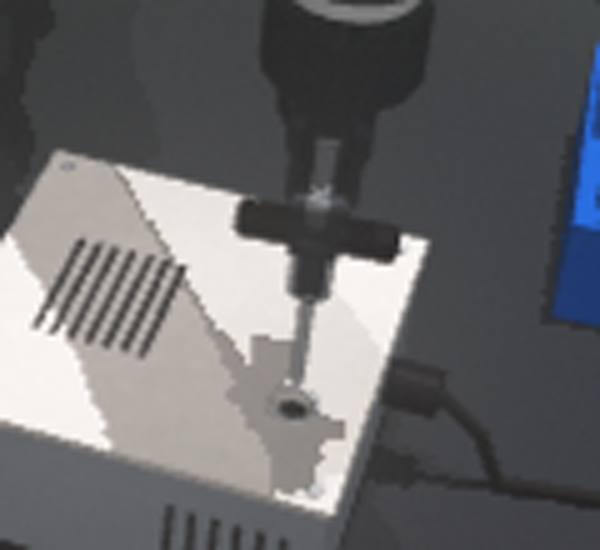

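View pics/j3.png

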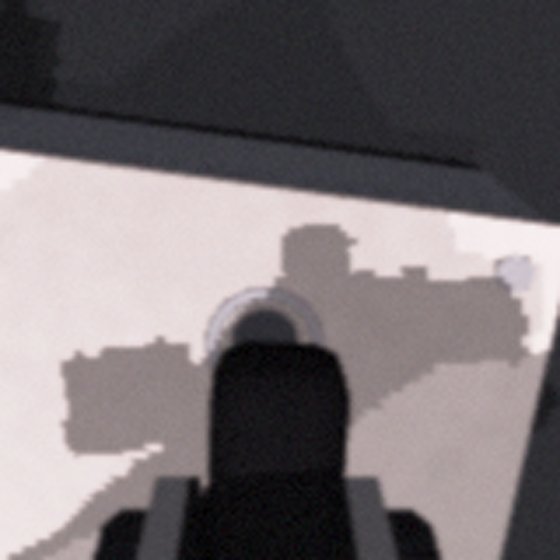

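```bash
python3 - <<'E'
from h import *
import pickle
d=pickle.load(open('j.pkl','rb'));s=monitor.state();p=s['position']
q=proj(d['scene'],[[p[0],p[1],p[2]-72+h] for h in (0,61)]);print((q-[270,160])*5)
print(onz(d['wrist'],(180+265/3.5,100+333/3.5),115))
E
```

```text
[[295.32519247 381.33678099]
 [307.71688446 292.70637767]]
[[682.5333138  194.28342273]]
```

Emit:
servo_tool(moves=[{"dx": 0.0005,"dy": -0.0005,"dz": 0.008,"rx": 0,"ry": 0,"rz": 0},{"dx": 0,"dy": 0,"dz": 0.008,"rx": 0,"ry": 0,"rz": 0},{"dx": 0,"dy": 0,"dz": 0.008,"rx": 0,"ry": 0,"rz": 0},{"dx": 0,"dy": 0,"dz": 0.007,"rx": 0,"ry": 0,"rz": 0},{"dx": 0,"dy": 0,"dz": 0,"rx": 0,"ry": 0,"rz": 0}])

```text
time_s: 7.2
position: [681.4, 192.4, 170.1]
orientation: [3.137, -0.134, -0.005]
wrist_force: [0.0, 0.1, -1.4]
width: 19.7
```

Emit:
servo_tool(moves=[{"dx": 0,"dy": 0,"dz": 0.005,"rx": 0,"ry": 0,"rz": 0},{"dx": 0,"dy": 0,"dz": 0.004,"rx": 0,"ry": 0,"rz": 0},{"dx": 0,"dy": 0,"dz": 0,"rx": 0,"ry": 0,"rz": 0},{"dx": 0,"dy": 0,"dz": 0,"rx": 0,"ry": 0,"rz": 0},{"dx": 0,"dy": 0,"dz": 0,"rx": 0,"ry": 0,"rz": 0}])

```text
time_s: 7.7
position: [682.8, 193.2, 164.0]
orientation: [-3.138, 0.134, -0.002]
wrist_force: [0.4, -0.6, 2.6]
width: 20.3
```

```bash
python3 - <<'E'
from h import *
c=grab('scene')
s=monitor.state();print({k:np.round(s[k],2) for k in('position','time_s','wrist_force','width','orientation')})
f=c['frame'];cv2.imwrite('pics/k2.png',cv2.resize(f[160:270,230:390],None,fx=5,fy=5,interpolation=cv2.INTER_CUBIC))
E
```

```text
{'position': array([682.75, 193.23, 163.91]), 'time_s': np.float64(7.75), 'wrist_force': array([-0.03,  1.27,  1.39]), 'width': np.float64(19.8), 'orientation': array([-3.14,  0.13, -0.  ])}
```

View pics/k2.png

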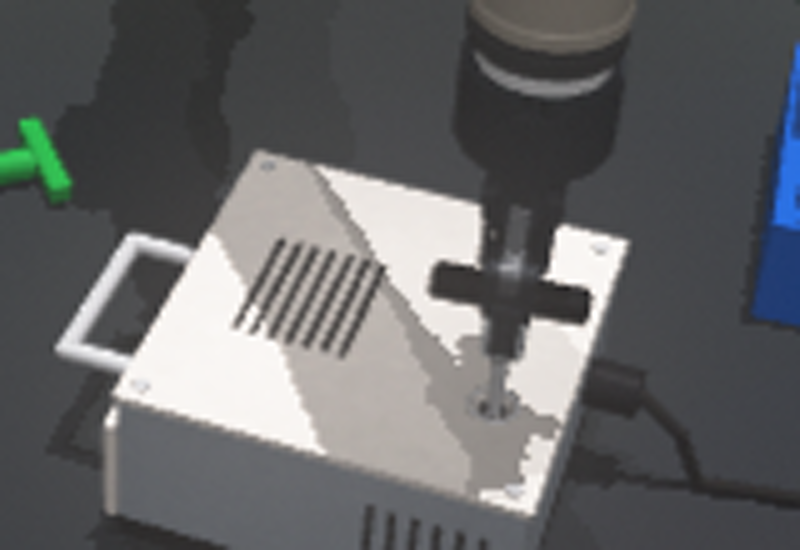

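Emit:
servo_tool(moves=[{"dx": 0,"dy": 0,"dz": 0.003,"rx": 0,"ry": 0,"rz": 0},{"dx": 0,"dy": 0,"dz": 0.003,"rx": 0,"ry": 0,"rz": 0},{"dx": 0,"dy": 0,"dz": 0.003,"rx": 0,"ry": 0,"rz": 0},{"dx": 0,"dy": 0,"dz": 0,"rx": 0,"ry": 0,"rz": 0},{"dx": 0,"dy": 0,"dz": 0,"rx": 0,"ry": 0,"rz": 0}])

```text
time_s: 8.25
position: [683.0, 194.2, 154.8]
orientation: [-3.137, 0.133, -0.003]
wrist_force: [1.9, 1.6, 2.8]
width: 19.7
```

```bash
python3 - <<'E'
from h import *
c=grab('scene')
s=monitor.state();print({k:np.round(s[k],2) for k in('position','time_s','wrist_force','width','orientation')})
f=c['frame'];cv2.imwrite('pics/l2.png',cv2.resize(f[160:270,210:370],None,fx=5,fy=5,interpolation=cv2.INTER_CUBIC))
E
```

```text
{'position': array([682.94, 194.08, 154.78]), 'time_s': np.float64(8.3), 'wrist_force': array([2.05, 1.98, 2.41]), 'width': np.float64(19.93), 'orientation': array([-3.14,  0.13, -0.  ])}
```

View pics/l2.png

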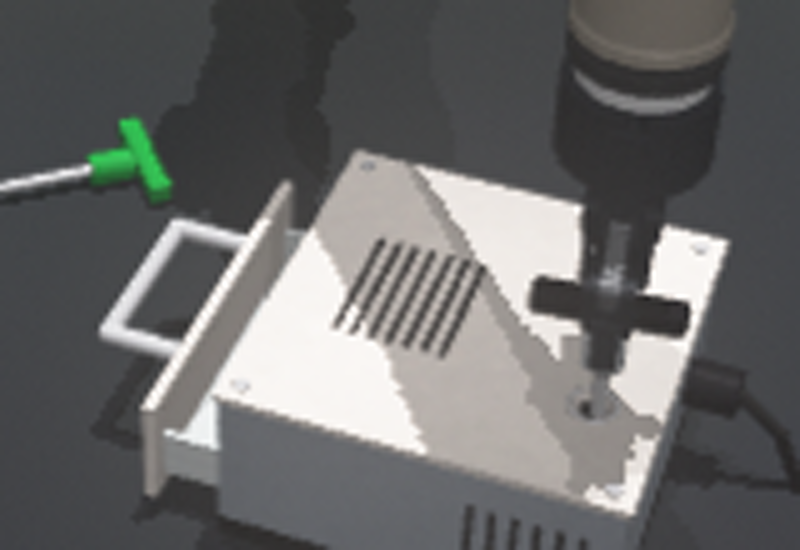

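The pawl was pressed and the tray jumped out (front plate now stands clear at crop px (220,330)). Retracting the pin.

Emit:
servo_tool(moves=[{"dx": 0,"dy": 0,"dz": -0.01,"rx": 0,"ry": 0,"rz": 0},{"dx": 0,"dy": 0,"dz": -0.02,"rx": 0,"ry": 0,"rz": 0},{"dx": 0,"dy": 0,"dz": -0.03,"rx": 0,"ry": 0,"rz": 0},{"dx": 0,"dy": 0,"dz": -0.04,"rx": 0,"ry": 0,"rz": 0},{"dx": 0,"dy": 0,"dz": 0,"rx": 0,"ry": 0,"rz": 0}])

```text
time_s: 8.8
position: [684.2, 192.4, 260.8]
orientation: [-3.137, 0.137, -0.013]
wrist_force: [0.9, -0.3, -0.1]
width: 20.1
```

```bash
python3 - <<'E'
from h import *
s=monitor.state();print(s['position'],s['width'])
plan((450,-328.3,250),-5,3)
E
```

```text
[684.1659849  192.39933716 260.81931148] 20.095331965182353
yaw now -5.02 tilt 0.48
total [-234.2 -520.7  -10.8] [-0.12 -0.47 -0.01]
{"dx":-0.0125,"dy":0.0359,"dz":0.0005,"rx":-0.01,"ry":-0.03,"rz":-0.00}
{"dx":-0.0125,"dy":0.0359,"dz":0.0006,"rx":-0.01,"ry":-0.03,"rz":-0.00}
{"dx":-0.0125,"dy":0.0359,"dz":0.0006,"rx":-0.01,"ry":-0.03,"rz":-0.00}
{"dx":-0.0125,"dy":0.0359,"dz":0.0006,"rx":-0.01,"ry":-0.03,"rz":-0.00}
{"dx":-0.0125,"dy":0.0359,"dz":0.0006,"rx":-0.01,"ry":-0.03,"rz":-0.00}
{"dx":-0.0125,"dy":0.0359,"dz":0.0006,"rx":-0.01,"ry":-0.03,"rz":-0.00}
{"dx":-0.0125,"dy":0.0359,"dz":0.0006,"rx":-0.01,"ry":-0.03,"rz":-0.00}
{"dx":-0.0125,"dy":0.0359,"dz":0.0006,"rx":-0.01,"ry":-0.03,"rz":-0.00}
{"dx":-0.0125,"dy":0.0359,"dz":0.0006,"rx":-0.01,"ry":-0.03,"rz":-0.00}
{"dx":-0.0125,"dy":0.0359,"dz":0.0007,"rx":-0.01,"ry":-0.03,"rz":-0.00}
{"dx":-0.0125,"dy":0.0359,"dz":0.0007,"rx":-0.01,"ry":-0.03,"rz":-0.00}
{"dx":-0.0125,"dy":0.0359,"dz":0.0007,"rx":-0.01,"ry":-0.03,"rz":-0.00}
{"dx":-0.0125,"dy":0.0359,"dz":0.0007,"rx":-0.01,"ry":-0.03,"rz":-0.00}
{"dx":-0.0125,"dy":0.0359,"dz":0.0007,"rx":-0.01,"ry":-0.03,"rz":-0.00}
{"dx":-0.0125,"dy":0.0359,"dz":0.0007,"rx":-0.01,"ry":-0.03,"rz":-0.00}
```

Emit:
servo_tool(moves=[{"dx": -0.0125,"dy": 0.036,"dz": 0,"rx": 0,"ry": 0,"rz": 0},{"dx": -0.0125,"dy": 0.036,"dz": 0,"rx": 0,"ry": 0,"rz": 0},{"dx": -0.0125,"dy": 0.036,"dz": 0,"rx": 0,"ry": 0,"rz": 0},{"dx": -0.0125,"dy": 0.036,"dz": 0,"rx": 0,"ry": 0,"rz": 0},{"dx": -0.0125,"dy": 0.036,"dz": 0,"rx": 0,"ry": 0,"rz": 0}])

```text
time_s: 9.3
position: [602.4, 15.9, 253.0]
orientation: [3.136, -0.136, -0.007]
wrist_force: [1.0, -1.2, -0.3]
width: 19.9
```

Emit:
servo_tool(moves=[{"dx": -0.0125,"dy": 0.036,"dz": 0,"rx": 0,"ry": 0,"rz": 0},{"dx": -0.0125,"dy": 0.036,"dz": 0,"rx": 0,"ry": 0,"rz": 0},{"dx": -0.0125,"dy": 0.036,"dz": 0,"rx": 0,"ry": 0,"rz": 0},{"dx": -0.0125,"dy": 0.036,"dz": 0,"rx": 0,"ry": 0,"rz": 0},{"dx": -0.0125,"dy": 0.036,"dz": 0,"rx": 0,"ry": 0,"rz": 0}])

```text
time_s: 9.8
position: [524.3, -157.4, 253.2]
orientation: [3.138, -0.136, -0.008]
wrist_force: [0.4, 0.4, -0.7]
width: 20.4
```

Emit:
servo_tool(moves=[{"dx": -0.0125,"dy": 0.036,"dz": 0,"rx": 0,"ry": 0,"rz": 0},{"dx": -0.0125,"dy": 0.036,"dz": 0,"rx": 0,"ry": 0,"rz": 0},{"dx": -0.0125,"dy": 0.036,"dz": 0,"rx": 0,"ry": 0,"rz": 0},{"dx": -0.0125,"dy": 0.036,"dz": 0,"rx": 0,"ry": 0,"rz": 0},{"dx": -0.0125,"dy": 0.034,"dz": 0,"rx": 0,"ry": 0,"rz": 0}])

```text
time_s: 10.3
position: [446.5, -329.0, 253.2]
orientation: [-3.138, 0.137, 0.008]
wrist_force: [-0.2, -0.1, -1.0]
width: 20.2
```

Emit:
servo_tool(moves=[{"dx": 0,"dy": 0,"dz": 0.02,"rx": 0,"ry": 0,"rz": 0},{"dx": 0,"dy": 0,"dz": 0.02,"rx": 0,"ry": 0,"rz": 0},{"dx": 0,"dy": 0,"dz": 0.02,"rx": 0,"ry": 0,"rz": 0},{"dx": 0,"dy": 0,"dz": 0,"rx": 0,"ry": 0,"rz": 0},{"dx": 0,"dy": 0,"dz": 0,"rx": 0,"ry": 0,"rz": 0}])

```text
time_s: 10.8
position: [448.3, -327.2, 193.8]
orientation: [-3.138, 0.135, 0.005]
wrist_force: [0.1, 0.3, -0.8]
width: 19.6
```

```bash
python3 - <<'E'
from h import *
import pickle
d={n:grab(n,f'm_{n}.png') for n in ('wrist','scene','top')};pickle.dump(d,open('m.pkl','wb'))
s=monitor.state();p=s['position'];print({k:np.round(s[k],2) for k in('position','time_s','wrist_force','width','orientation')})
q=proj(d['scene'],[[p[0],p[1],p[2]-72],[p[0],p[1],p[2]-11],[450,-328.3,72],[503.4,-341.2,72]]);print(q)
print((q-[110,100])*5)
f=d['scene']['frame'];cv2.imwrite('pics/m2.png',cv2.resize(f[100:220,110:230],None,fx=5,fy=5,interpolation=cv2.INTER_CUBIC))
f=d['top']['frame'];cv2.imwrite('pics/m3.png',cv2.resize(f[100:270,160:380],None,fx=3.5,fy=3.5,interpolation=cv2.INTER_CUBIC))
E
```

```text
{'position': array([ 450.13, -327.51,  195.56]), 'time_s': np.float64(10.95), 'wrist_force': array([-1.1 , -0.43, -0.68]), 'width': np.float64(19.81), 'orientation': array([ 3.14, -0.13,  0.  ])}
[[165.06610392 168.83396396]
 [162.4074973  152.55085251]
 [166.97780654 181.86403632]
 [157.44949443 191.56222975]]
[[275.33051961 344.1698198 ]
 [262.03748651 262.75426255]
 [284.88903268 409.32018159]
 [237.24747217 457.81114875]]
```

View pics/m2.png

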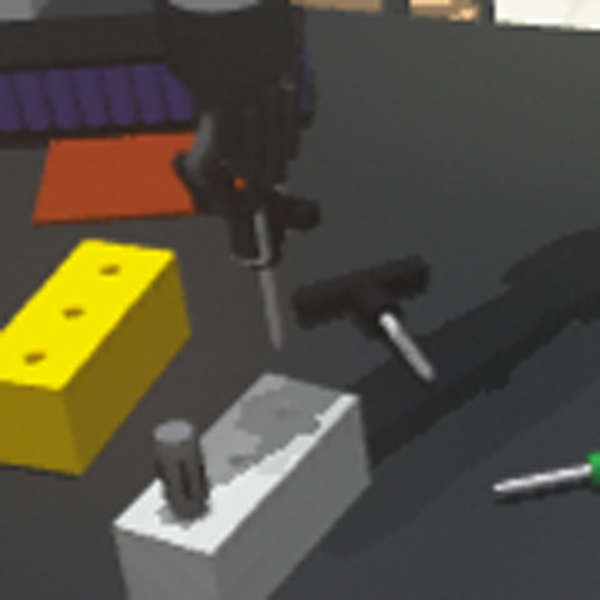

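View pics/m_wrist.png

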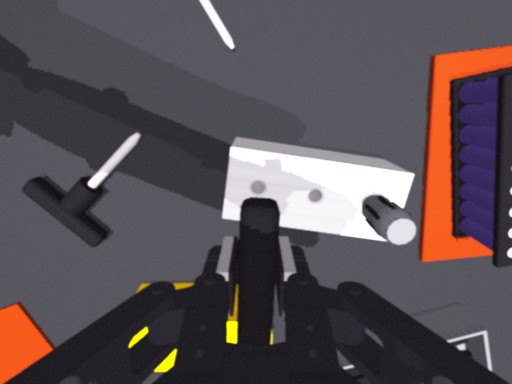

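View pics/m3.png

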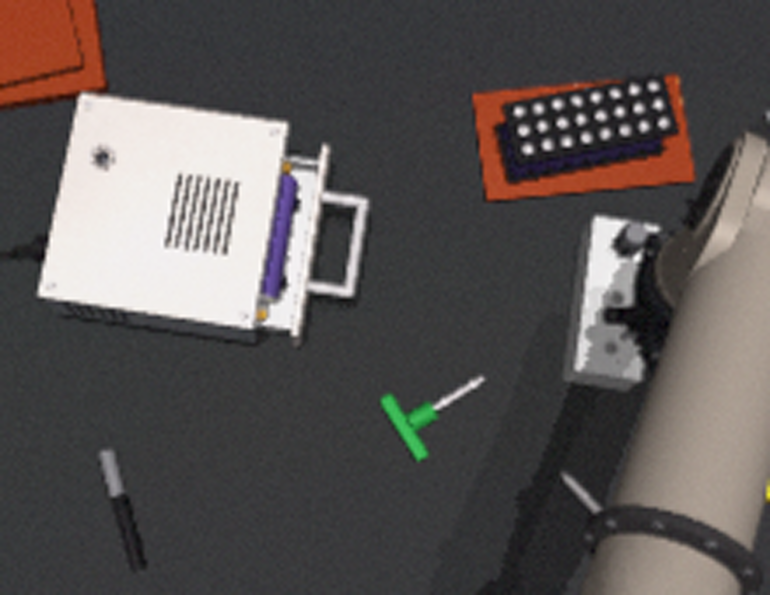

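Emit:
servo_tool(moves=[{"dx": 0,"dy": 0.0008,"dz": 0.01,"rx": 0,"ry": 0,"rz": 0},{"dx": 0,"dy": 0,"dz": 0.01,"rx": 0,"ry": 0,"rz": 0},{"dx": 0,"dy": 0,"dz": 0.01,"rx": 0,"ry": 0,"rz": 0},{"dx": 0,"dy": 0,"dz": 0,"rx": 0,"ry": 0,"rz": 0},{"dx": 0,"dy": 0,"dz": 0,"rx": 0,"ry": 0,"rz": 0}])

```text
time_s: 11.45
position: [449.3, -327.7, 163.7]
orientation: [-3.138, 0.134, 0.002]
wrist_force: [-0.4, -0.8, -0.6]
width: 20.0
```

```bash
python3 - <<'E'
from h import *
import pickle
m=pickle.load(open('m.pkl','rb'))['wrist']
print('bores from m',onz(m,[(258,187),(315,195.5)],72))
c=grab('scene')
s=monitor.state();p=s['position'];print({k:np.round(s[k],2) for k in('position','time_s','wrist_force','width','orientation')})
f=c['frame'];cv2.imwrite('pics/n2.png',cv2.resize(f[130:210,130:210],None,fx=7,fy=7,interpolation=cv2.INTER_CUBIC))
print((proj(c,[[p[0],p[1],p[2]-72],[450,-328.3,72]])-130)*7)
E
```

```text
bores from m [[ 450.39820432 -328.23956099]
 [ 503.35323439 -341.1510799 ]]
{'position': array([ 449.64, -327.85,  164.2 ]), 'time_s': np.float64(11.5), 'wrist_force': array([ 1.25, -0.64, -0.06]), 'width': np.float64(20.16), 'orientation': array([-3.14,  0.13,  0.  ])}
[[254.27434623 327.33373696]
 [258.84464575 363.04825423]]
```

View pics/n2.png

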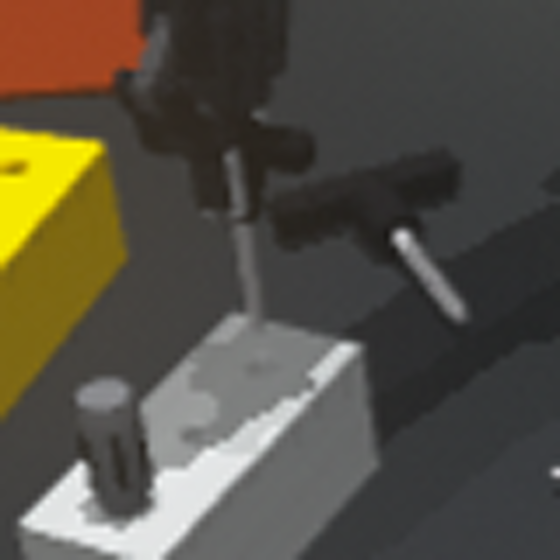

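Emit:
servo_tool(moves=[{"dx": 0.0006,"dy": 0.0003,"dz": 0.01,"rx": 0,"ry": 0,"rz": 0},{"dx": 0,"dy": 0,"dz": 0.01,"rx": 0,"ry": 0,"rz": 0},{"dx": 0,"dy": 0,"dz": 0.01,"rx": 0,"ry": 0,"rz": 0},{"dx": 0,"dy": 0,"dz": 0.01,"rx": 0,"ry": 0,"rz": 0},{"dx": 0,"dy": 0,"dz": 0,"rx": 0,"ry": 0,"rz": 0}])

```text
time_s: 12.0
position: [448.7, -327.4, 122.0]
orientation: [-3.136, 0.134, 0.006]
wrist_force: [-0.4, 0.5, -0.8]
width: 19.9
```

Emit:
servo_tool(moves=[{"dx": 0,"dy": 0,"dz": 0.01,"rx": 0,"ry": 0,"rz": 0},{"dx": 0,"dy": 0,"dz": 0.01,"rx": 0,"ry": 0,"rz": 0},{"dx": 0,"dy": 0,"dz": 0.01,"rx": 0,"ry": 0,"rz": 0},{"dx": 0,"dy": 0,"dz": 0.008,"rx": 0,"ry": 0,"rz": 0},{"dx": 0,"dy": 0,"dz": 0,"rx": 0,"ry": 0,"rz": 0}])

```text
time_s: 12.5
position: [449.0, -327.6, 84.6]
orientation: [-3.137, 0.134, 0.004]
wrist_force: [-0.5, 0.2, -1.3]
width: 19.8
```

Force is near zero, so the pin is in the bore. Lower the last few mm, then release.

Emit:
servo_tool(moves=[{"dx": 0,"dy": 0,"dz": 0.004,"rx": 0,"ry": 0,"rz": 0},{"dx": 0,"dy": 0,"dz": 0.001,"rx": 0,"ry": 0,"rz": 0},{"dx": 0,"dy": 0,"dz": 0,"rx": 0,"ry": 0,"rz": 0},{"dx": 0,"dy": 0,"dz": 0,"rx": 0,"ry": 0,"rz": 0},{"dx": 0,"dy": 0,"dz": 0,"rx": 0,"ry": 0,"rz": 0}])

```text
time_s: 13.0
position: [450.4, -328.4, 81.6]
orientation: [3.138, -0.134, 0.001]
wrist_force: [-1.2, -0.7, -0.1]
width: 20.0
```

Emit:
servo_tool(moves=[{"dx": 0,"dy": 0,"dz": 0,"rx": 0,"ry": 0,"rz": 0},{"dx": 0,"dy": 0,"dz": 0,"rx": 0,"ry": 0,"rz": 0},{"dx": 0,"dy": 0,"dz": 0,"rx": 0,"ry": 0,"rz": 0},{"dx": 0,"dy": 0,"dz": 0,"rx": 0,"ry": 0,"rz": 0},{"dx": 0,"dy": 0,"dz": 0,"rx": 0,"ry": 0,"rz": 0}], gripper=-1)

```text
time_s: 13.5
position: [450.2, -328.3, 81.4]
orientation: [3.139, -0.134, 0.0]
wrist_force: [-0.3, -0.2, 0.1]
width: 85.4
```

```bash
python3 - <<'E'
from h import *
grab('wrist','o_wrist.png')
s=monitor.state();print({k:np.round(s[k],2) for k in('position','time_s','wrist_force','width')})
E
```

```text
{'position': array([ 450.18, -328.27,   81.32]), 'time_s': np.float64(13.55), 'wrist_force': array([-0.71, -0.63,  0.18]), 'width': np.float64(85.52)}
```

View pics/o_wrist.png

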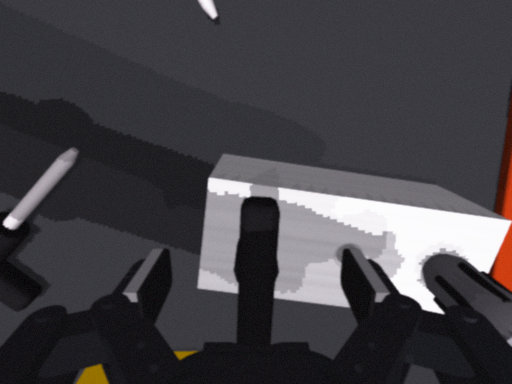

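Emit:
servo_tool(moves=[{"dx": 0,"dy": 0,"dz": -0.02,"rx": 0,"ry": 0,"rz": 0},{"dx": 0,"dy": 0,"dz": -0.04,"rx": 0,"ry": 0,"rz": 0},{"dx": 0,"dy": 0,"dz": -0.04,"rx": 0,"ry": 0,"rz": 0},{"dx": 0,"dy": 0,"dz": -0.03,"rx": 0,"ry": 0,"rz": 0},{"dx": 0,"dy": 0,"dz": 0,"rx": 0,"ry": 0,"rz": 0}])

```text
time_s: 14.05
position: [453.2, -329.8, 216.8]
orientation: [3.133, -0.134, 0.015]
wrist_force: [0.2, 0.3, -0.1]
width: 85.5
```

```bash
python3 - <<'E'
from h import *
import pickle
m=pickle.load(open('m.pkl','rb'))
P=onz(m['top'],[(160+362/3.5,100+200/3.5),(160+350/3.5,100+290/3.5)],74)
print(P,P.mean(0))
c=grab('wrist','p_wrist.png')
c=np.array([620.7,127.6]);u=np.array([.217,.976])
print((P.mean(0)-c)@u,(P.mean(0)-c)@[-.976,.217])
t=c+u*((P.mean(0)-c)@u);print(t)
plan((*t,200),77.5,2)
E
```

```text
[[628.12734772 -81.06648615]
 [529.65955652 -61.07737026]] [578.89345212 -71.07192821]
-202.97582281863686 -2.308617688960169
[576.65424645 -70.50440307]
yaw now -4.89 tilt 0.34
total [125.  258.6 -14. ] [  0.36  -0.11 -82.39]
{"dx":0.0102,"dy":-0.0268,"dz":0.0014,"rx":0.04,"ry":-0.01,"rz":-8.24}
{"dx":0.0140,"dy":-0.0251,"dz":0.0014,"rx":0.04,"ry":-0.01,"rz":-8.24}
{"dx":0.0174,"dy":-0.0228,"dz":0.0014,"rx":0.04,"ry":-0.01,"rz":-8.24}
{"dx":0.0205,"dy":-0.0201,"dz":0.0014,"rx":0.04,"ry":-0.01,"rz":-8.24}
{"dx":0.0232,"dy":-0.0169,"dz":0.0014,"rx":0.04,"ry":-0.01,"rz":-8.24}
{"dx":0.0254,"dy":-0.0134,"dz":0.0014,"rx":0.04,"ry":-0.01,"rz":-8.24}
{"dx":0.0270,"dy":-0.0097,"dz":0.0014,"rx":0.04,"ry":-0.01,"rz":-8.24}
{"dx":0.0281,"dy":-0.0057,"dz":0.0014,"rx":0.04,"ry":-0.01,"rz":-8.24}
{"dx":0.0287,"dy":-0.0016,"dz":0.0014,"rx":0.04,"ry":-0.01,"rz":-8.24}
{"dx":0.0286,"dy":0.0025,"dz":0.0014,"rx":0.04,"ry":-0.01,"rz":-8.24}
```

View pics/p_wrist.png

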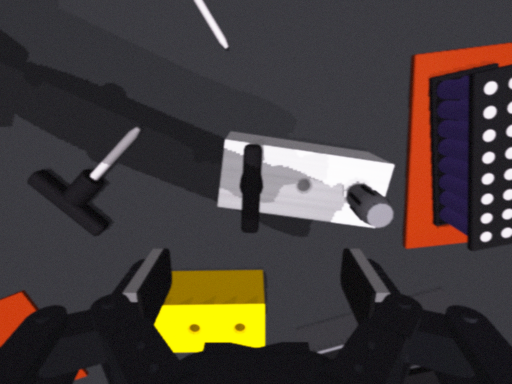

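The pin is back in its bore, upright, in the same picture as at the start. Moving above the tray handle, gripper partly closed (about 40 mm opening).

Emit:
servo_tool(moves=[{"dx": 0.01,"dy": -0.027,"dz": 0,"rx": 0,"ry": 0,"rz": -8.25},{"dx": 0.014,"dy": -0.025,"dz": 0,"rx": 0,"ry": 0,"rz": -8.25},{"dx": 0.017,"dy": -0.023,"dz": 0,"rx": 0,"ry": 0,"rz": -8.25},{"dx": 0.02,"dy": -0.02,"dz": 0,"rx": 0,"ry": 0,"rz": -8.25},{"dx": 0.023,"dy": -0.017,"dz": 0,"rx": 0,"ry": 0,"rz": -8.25}], gripper=0.05)

```text
time_s: 14.6
position: [510.4, -197.8, 209.4]
orientation: [-2.98, -0.988, 0.004]
wrist_force: [0.4, -0.2, 0.2]
width: 40.5
```

Emit:
servo_tool(moves=[{"dx": 0.025,"dy": -0.013,"dz": 0,"rx": 0,"ry": 0,"rz": -8.25},{"dx": 0.027,"dy": -0.01,"dz": 0,"rx": 0,"ry": 0,"rz": -8.25},{"dx": 0.028,"dy": -0.006,"dz": 0,"rx": 0,"ry": 0,"rz": -8.25},{"dx": 0.029,"dy": -0.002,"dz": 0,"rx": 0,"ry": 0,"rz": -8.25},{"dx": 0.029,"dy": 0.002,"dz": 0,"rx": 0,"ry": 0,"rz": -8.25}])

```text
time_s: 15.1
position: [571.7, -68.0, 209.4]
orientation: [-2.441, -1.974, 0.004]
wrist_force: [-0.3, -0.7, 0.5]
width: 40.5
```

Emit:
servo_tool(moves=[{"dx": 0,"dy": 0,"dz": 0,"rx": 0,"ry": 0,"rz": 0},{"dx": 0,"dy": 0,"dz": 0,"rx": 0,"ry": 0,"rz": 0},{"dx": 0,"dy": 0,"dz": 0,"rx": 0,"ry": 0,"rz": 0},{"dx": 0,"dy": 0,"dz": 0,"rx": 0,"ry": 0,"rz": 0},{"dx": 0,"dy": 0,"dz": 0,"rx": 0,"ry": 0,"rz": 0}])

```text
time_s: 15.6
position: [572.0, -70.3, 211.1]
orientation: [2.451, 1.965, -0.001]
wrist_force: [0.3, -0.3, -0.4]
width: 40.7
```

```bash
python3 - <<'E'
from h import *
import pickle
c=grab('wrist','q_wrist.png');pickle.dump(c,open('q.pkl','wb'))
s=monitor.state();p=s['position'];print({k:np.round(s[k],2) for k in('position','time_s','wrist_force','width')})
print(proj(c,[[578,-70.7,74],[*p[:2],74]]))
plan((577.5,-70.6,150),77.5,1)
E
```

```text
{'position': array([572.12, -70.05, 211.2 ]), 'time_s': np.float64(15.65), 'wrist_force': array([ 0.38, -0.3 , -0.55]), 'width': np.float64(40.94)}
[[257.5850698  187.63297628]
 [256.95096678 181.91843017]]
yaw now 77.49 tilt 0.04
total [  5.4  -0.6 -61.2] [-0.01  0.04 -0.01]
{"dx":0.0001,"dy":0.0011,"dz":0.0122,"rx":-0.00,"ry":0.01,"rz":-0.00}
{"dx":0.0001,"dy":0.0011,"dz":0.0122,"rx":-0.00,"ry":0.01,"rz":-0.00}
{"dx":0.0001,"dy":0.0011,"dz":0.0122,"rx":-0.00,"ry":0.01,"rz":-0.00}
{"dx":0.0001,"dy":0.0011,"dz":0.0122,"rx":-0.00,"ry":0.01,"rz":-0.00}
{"dx":0.0001,"dy":0.0011,"dz":0.0122,"rx":-0.00,"ry":0.01,"rz":-0.00}
```

View pics/q_wrist.png

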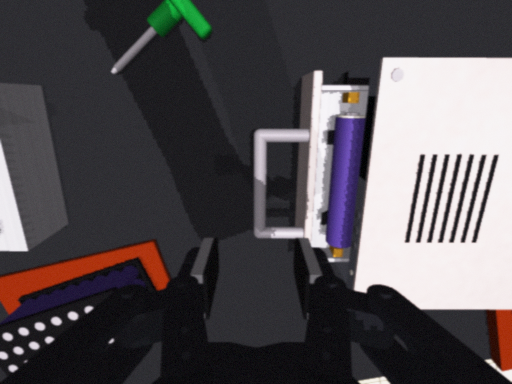

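Emit:
servo_tool(moves=[{"dx": 0.003,"dy": 0.003,"dz": 0.03,"rx": 0,"ry": 0,"rz": 0},{"dx": 0,"dy": 0,"dz": 0.035,"rx": 0,"ry": 0,"rz": 0},{"dx": 0,"dy": 0,"dz": 0.035,"rx": 0,"ry": 0,"rz": 0},{"dx": 0,"dy": 0,"dz": 0,"rx": 0,"ry": 0,"rz": 0},{"dx": 0,"dy": 0,"dz": 0,"rx": 0,"ry": 0,"rz": 0}])

```text
time_s: 16.15
position: [575.9, -67.0, 111.6]
orientation: [-2.449, -1.968, 0.0]
wrist_force: [0.4, -0.1, 0.4]
width: 40.7
```

```bash
python3 - <<'E'
from h import *
import pickle
c=grab('wrist','r_wrist.png')
s=monitor.state();p=s['position'];print({k:np.round(s[k],2) for k in('position','time_s','wrist_force','width')})
print(proj(c,[[*p[:2],74]]))
E
```

```text
{'position': array([577.17, -66.68, 112.99]), 'time_s': np.float64(16.2), 'wrist_force': array([-1.19, -0.29,  0.91]), 'width': np.float64(40.51)}
[[257.72761577 224.0683638 ]]
```

View pics/r_wrist.png

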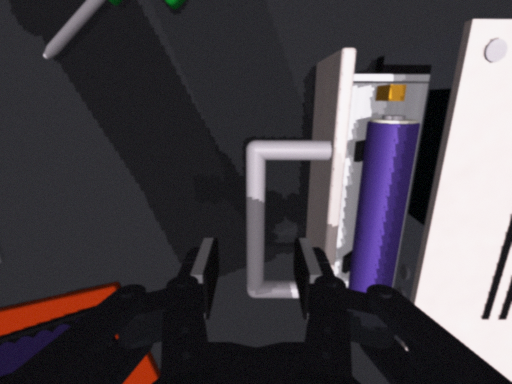

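The bar (px column 256) is centred between the fingers. Going down and gripping.

Emit:
servo_tool(moves=[{"dx": 0,"dy": 0,"dz": 0.015,"rx": 0,"ry": 0,"rz": 0},{"dx": 0,"dy": 0,"dz": 0.02,"rx": 0,"ry": 0,"rz": 0},{"dx": 0,"dy": 0,"dz": 0.018,"rx": 0,"ry": 0,"rz": 0},{"dx": 0,"dy": 0,"dz": 0,"rx": 0,"ry": 0,"rz": 0},{"dx": 0,"dy": 0,"dz": 0,"rx": 0,"ry": 0,"rz": 0}])

```text
time_s: 16.7
position: [576.5, -66.6, 58.9]
orientation: [2.448, 1.968, 0.001]
wrist_force: [0.2, 0.5, -0.6]
width: 40.7
```

Emit:
servo_tool(moves=[{"dx": 0,"dy": 0,"dz": 0,"rx": 0,"ry": 0,"rz": 0},{"dx": 0,"dy": 0,"dz": 0,"rx": 0,"ry": 0,"rz": 0},{"dx": 0,"dy": 0,"dz": 0,"rx": 0,"ry": 0,"rz": 0},{"dx": 0,"dy": 0,"dz": 0,"rx": 0,"ry": 0,"rz": 0},{"dx": 0,"dy": 0,"dz": 0,"rx": 0,"ry": 0,"rz": 0}], gripper=1, grip_force=30)

```text
time_s: 17.2
position: [577.0, -66.9, 59.7]
orientation: [2.447, 1.967, 0.002]
wrist_force: [-0.6, -0.6, 6.3]
width: 11.0
```

Emit:
servo_tool(moves=[{"dx": -0.003,"dy": 0,"dz": 0,"rx": 0,"ry": 0,"rz": 0},{"dx": -0.005,"dy": 0,"dz": 0,"rx": 0,"ry": 0,"rz": 0},{"dx": -0.007,"dy": 0,"dz": 0,"rx": 0,"ry": 0,"rz": 0},{"dx": -0.007,"dy": 0,"dz": 0,"rx": 0,"ry": 0,"rz": 0},{"dx": -0.007,"dy": 0,"dz": 0,"rx": 0,"ry": 0,"rz": 0}])

```text
time_s: 17.7
position: [571.1, -93.5, 59.7]
orientation: [2.447, 1.97, 0.006]
wrist_force: [0.1, 2.0, 7.3]
width: 10.6
```

Emit:
servo_tool(moves=[{"dx": -0.007,"dy": 0,"dz": 0,"rx": 0,"ry": 0,"rz": 0},{"dx": -0.007,"dy": 0,"dz": 0,"rx": 0,"ry": 0,"rz": 0},{"dx": -0.006,"dy": 0,"dz": 0,"rx": 0,"ry": 0,"rz": 0},{"dx": -0.004,"dy": 0,"dz": 0,"rx": 0,"ry": 0,"rz": 0},{"dx": -0.002,"dy": 0,"dz": 0,"rx": 0,"ry": 0,"rz": 0}])

```text
time_s: 18.2
position: [565.1, -120.0, 59.7]
orientation: [2.448, 1.968, 0.003]
wrist_force: [-0.8, 2.0, 6.5]
width: 10.8
```

Emit:
servo_tool(moves=[{"dx": -0.002,"dy": 0,"dz": 0,"rx": 0,"ry": 0,"rz": 0},{"dx": -0.002,"dy": 0,"dz": 0,"rx": 0,"ry": 0,"rz": 0},{"dx": -0.002,"dy": 0,"dz": 0,"rx": 0,"ry": 0,"rz": 0},{"dx": 0,"dy": 0,"dz": 0,"rx": 0,"ry": 0,"rz": 0},{"dx": 0,"dy": 0,"dz": 0,"rx": 0,"ry": 0,"rz": 0}])

```text
time_s: 18.7
position: [563.7, -125.9, 59.7]
orientation: [2.447, 1.968, 0.002]
wrist_force: [-0.8, 0.6, 7.6]
width: 10.4
```

Emit:
servo_tool(moves=[{"dx": -0.002,"dy": 0,"dz": 0,"rx": 0,"ry": 0,"rz": 0},{"dx": -0.002,"dy": 0,"dz": 0,"rx": 0,"ry": 0,"rz": 0},{"dx": 0,"dy": 0,"dz": 0,"rx": 0,"ry": 0,"rz": 0},{"dx": 0,"dy": 0,"dz": 0,"rx": 0,"ry": 0,"rz": 0},{"dx": 0,"dy": 0,"dz": 0,"rx": 0,"ry": 0,"rz": 0}])

```text
time_s: 19.2
position: [563.0, -129.0, 59.6]
orientation: [2.447, 1.969, 0.004]
wrist_force: [-0.1, 1.8, 6.5]
width: 10.6
```

Emit:
servo_tool(moves=[{"dx": -0.002,"dy": 0,"dz": 0,"rx": 0,"ry": 0,"rz": 0},{"dx": -0.001,"dy": 0,"dz": 0,"rx": 0,"ry": 0,"rz": 0},{"dx": 0,"dy": 0,"dz": 0,"rx": 0,"ry": 0,"rz": 0},{"dx": 0,"dy": 0,"dz": 0,"rx": 0,"ry": 0,"rz": 0},{"dx": 0,"dy": 0,"dz": 0,"rx": 0,"ry": 0,"rz": 0}])

```text
time_s: 19.7
position: [563.0, -129.0, 59.7]
orientation: [-2.445, -1.971, -0.009]
wrist_force: [-0.5, 4.6, 6.7]
width: 10.3
```

Emit:
servo_tool(moves=[{"dx": -0.002,"dy": 0,"dz": 0,"rx": 0,"ry": 0,"rz": 0},{"dx": 0,"dy": 0,"dz": 0,"rx": 0,"ry": 0,"rz": 0},{"dx": 0,"dy": 0,"dz": 0,"rx": 0,"ry": 0,"rz": 0},{"dx": 0,"dy": 0,"dz": 0,"rx": 0,"ry": 0,"rz": 0},{"dx": 0,"dy": 0,"dz": 0,"rx": 0,"ry": 0,"rz": 0}])

```text
time_s: 20.2
position: [563.0, -129.0, 59.7]
orientation: [-2.442, -1.971, -0.012]
wrist_force: [0.9, 5.9, 5.8]
width: 10.7
```

```bash
python3 - <<'E'
from h import *
c=grab('wrist','s_wrist.png')
s=monitor.state();print({k:np.round(s[k],2) for k in('position','time_s','wrist_force','width')})
E
```

```text
{'position': array([ 563.01, -129.06,   59.67]), 'time_s': np.float64(20.25), 'wrist_force': array([0.79, 7.23, 5.36]), 'width': np.float64(10.75)}
```

View pics/s_wrist.png

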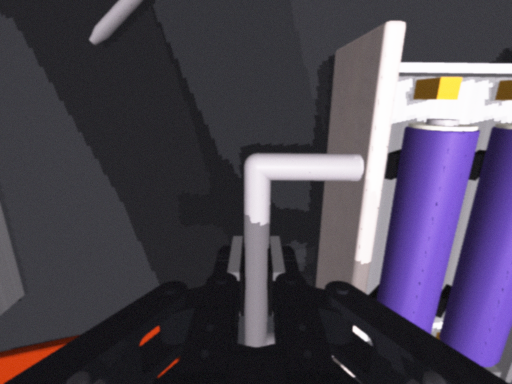

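At the stop: position holds while the force rises. Relax the pull, open part way and lift off.

Emit:
servo_tool(moves=[{"dx": 0.002,"dy": 0,"dz": 0,"rx": 0,"ry": 0,"rz": 0},{"dx": 0.002,"dy": 0,"dz": 0,"rx": 0,"ry": 0,"rz": 0},{"dx": 0,"dy": 0,"dz": 0,"rx": 0,"ry": 0,"rz": 0},{"dx": 0,"dy": 0,"dz": 0,"rx": 0,"ry": 0,"rz": 0},{"dx": 0,"dy": 0,"dz": 0,"rx": 0,"ry": 0,"rz": 0}])

```text
time_s: 20.75
position: [563.0, -129.0, 59.6]
orientation: [-2.447, -1.97, -0.005]
wrist_force: [-0.8, 2.9, 7.0]
width: 10.6
```

Emit:
servo_tool(moves=[{"dx": 0,"dy": 0,"dz": 0,"rx": 0,"ry": 0,"rz": 0},{"dx": 0,"dy": 0,"dz": 0,"rx": 0,"ry": 0,"rz": 0},{"dx": 0,"dy": 0,"dz": 0,"rx": 0,"ry": 0,"rz": 0},{"dx": 0,"dy": 0,"dz": 0,"rx": 0,"ry": 0,"rz": 0},{"dx": 0,"dy": 0,"dz": 0,"rx": 0,"ry": 0,"rz": 0}], gripper=0.05)

```text
time_s: 21.25
position: [561.5, -131.4, 58.0]
orientation: [-2.448, -1.968, 0.001]
wrist_force: [0.2, -0.0, 0.5]
width: 40.6
```

Emit:
servo_tool(moves=[{"dx": 0,"dy": 0,"dz": -0.02,"rx": 0,"ry": 0,"rz": 0},{"dx": 0,"dy": 0,"dz": -0.03,"rx": 0,"ry": 0,"rz": 0},{"dx": 0,"dy": 0,"dz": -0.04,"rx": 0,"ry": 0,"rz": 0},{"dx": 0,"dy": 0,"dz": -0.05,"rx": 0,"ry": 0,"rz": 0},{"dx": 0,"dy": 0,"dz": -0.03,"rx": 0,"ry": 0,"rz": 0}])

```text
time_s: 21.75
position: [563.1, -130.9, 232.3]
orientation: [2.445, 1.966, 0.005]
wrist_force: [1.8, -0.3, 0.2]
width: 40.6
```

Emit:
servo_tool(moves=[{"dx": 0,"dy": -0.04,"dz": 0,"rx": 0,"ry": 0,"rz": 0},{"dx": 0,"dy": -0.04,"dz": 0,"rx": 0,"ry": 0,"rz": 0},{"dx": 0,"dy": -0.04,"dz": 0,"rx": 0,"ry": 0,"rz": 0},{"dx": 0,"dy": 0,"dz": 0,"rx": 0,"ry": 0,"rz": 0},{"dx": 0,"dy": 0,"dz": 0,"rx": 0,"ry": 0,"rz": 0}])

```text
time_s: 22.25
position: [444.0, -105.6, 228.5]
orientation: [2.447, 1.967, -0.001]
wrist_force: [-0.2, -0.5, 0.2]
width: 40.2
```

```bash
python3 - <<'E'
from h import *
import pickle
d={n:grab(n,f't_{n}.png') for n in ('scene','top')};pickle.dump(d,open('t.pkl','wb'))
s=monitor.state();print({k:np.round(s[k],2) for k in('position','time_s','wrist_force','width')})
f=d['scene']['frame'];cv2.imwrite('pics/t2.png',cv2.resize(f[140:290,110:370],None,fx=3,fy=3,interpolation=cv2.INTER_CUBIC))
f=d['top']['frame'];cv2.imwrite('pics/t3.png',cv2.resize(f[100:270,160:380],None,fx=3.5,fy=3.5,interpolation=cv2.INTER_CUBIC))
E
```

```text
{'position': array([ 445.7 , -105.76,  228.75]), 'time_s': np.float64(22.35), 'wrist_force': array([-0.11, -0.13,  0.68]), 'width': np.float64(40.81)}
```

View pics/t2.png

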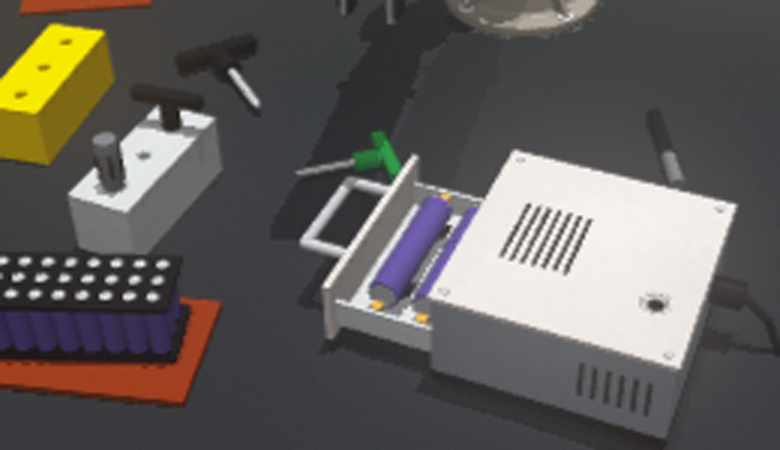

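View pics/t3.png

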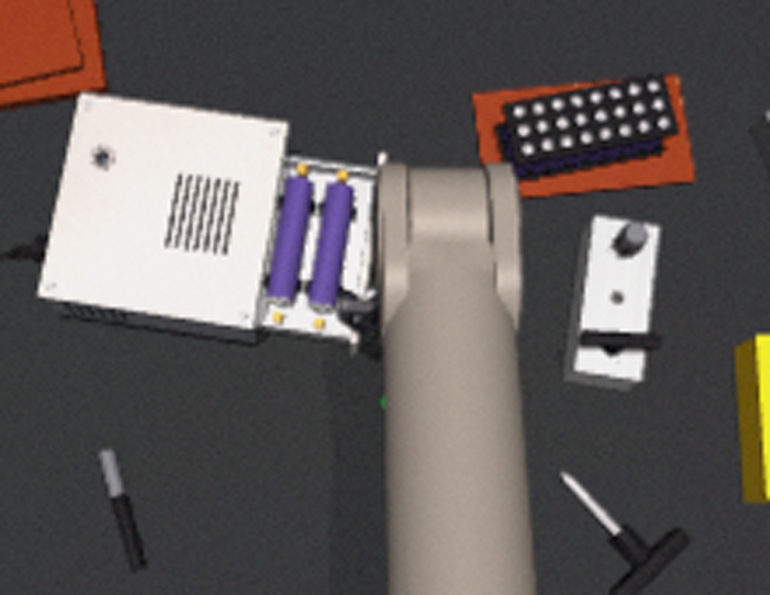

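Tray is fully out and both cells are lying in it. The pin's bar is over the block at crop (620,340). I'll check the cells' positions numerically and the pin's seating.

```bash
python3 - <<'E'
from h import *
import pickle
d=pickle.load(open('t.pkl','rb'))
c0=np.array([620.7,127.6]);u=np.array([.217,.976]);v=np.array([-.976,.217])
for n,z in (('top',70),('scene',70)):
    c=d[n];f=c['frame'];h=cv2.cvtColor(f,cv2.COLOR_BGR2HSV)
    m=((h[...,0]>115)&(h[...,0]<145)&(h[...,1]>90)&(h[...,2]>60)).astype(np.uint8)
    k,l,st,ce=cv2.connectedComponentsWithStats(m)
    for i in range(1,k):
        if st[i,4]<60: continue
        ct=np.argwhere(l==i)[:,::-1].astype(float)
        P=onz(c,ct,z); a=(P-c0)@u;b=(P-c0)@v
        if abs(b).max()<150 and a.min()>-350: print(n,st[i].tolist(),'x %.0f..%.0f y %.1f..%.1f mid %.1f'%(a.min(),a.max(),b.min(),b.max(),(b.min()+b.max())/2))
# compare with yellow stops
    m=((h[...,0]>15)&(h[...,0]<28)&(h[...,1]>150)).astype(np.uint8)
    k,l,st,ce=cv2.connectedComponentsWithStats(m)
    for i in range(1,k):
        P=onz(c,ce[i],60);a=((P-c0)@u)[0];b=((P-c0)@v)[0]
        if abs(b)<130 and -300<a<0: print(n,'yellow',st[i,4],a.round(1),b.round(1))
c=d['top']; e=[(160+580/3.5,100+338/3.5),(160+660/3.5,100+342/3.5)]
print('bar',onz(c,e,112))
s=d['scene']; print('neck-bottom pred',(proj(s,[[450,-328.3,118],[450,-328.3,72]])-[110,140])*3)
f=s['frame'];cv2.imwrite('pics/u2.png',cv2.resize(f[155:200,140:200],None,fx=10,fy=10,interpolation=cv2.INTER_CUBIC))
f=s['frame'];cv2.imwrite('pics/u3.png',cv2.resize(f[190:255,205:285],None,fx=8,fy=8,interpolation=cv2.INTER_CUBIC))
E
```

```text
top [236, 151, 13, 35, 261] x -145..-114 y -68.5..64.6 mid -1.9
top [248, 152, 13, 35, 254] x -189..-159 y -69.7..63.3 mid -3.2
top yellow 5 -130.2 -83.8
top yellow 5 -175.4 -82.6
top yellow 1 -130.1 83.6
top yellow 1 -175.6 84.4
scene [234, 206, 26, 32, 309] x -183..-154 y -73.5..64.2 mid -4.7
scene [249, 209, 20, 30, 83] x -138..-131 y -70.0..64.6 mid -2.7
scene yellow 2 -169.9 82.4
scene yellow 4 -170.8 -87.1
scene yellow 5 -126.9 -86.7
bar [[ 454.78931852 -290.56899806]
 [ 445.11724589 -371.5521629 ]]
neck-bottom pred [[165.22021187  90.68304858]
 [170.93341961 125.59210895]]
```

View pics/u2.png

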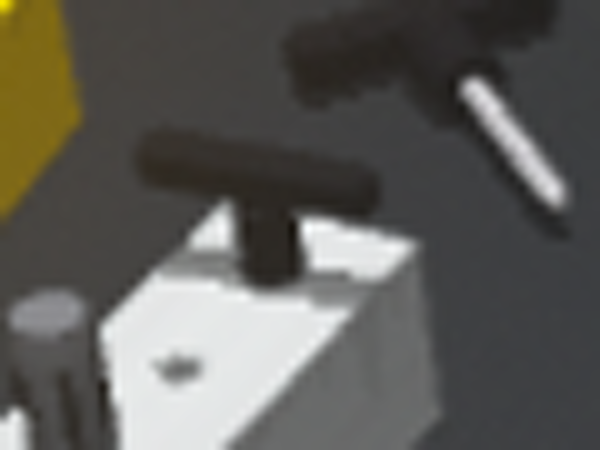

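View pics/u3.png

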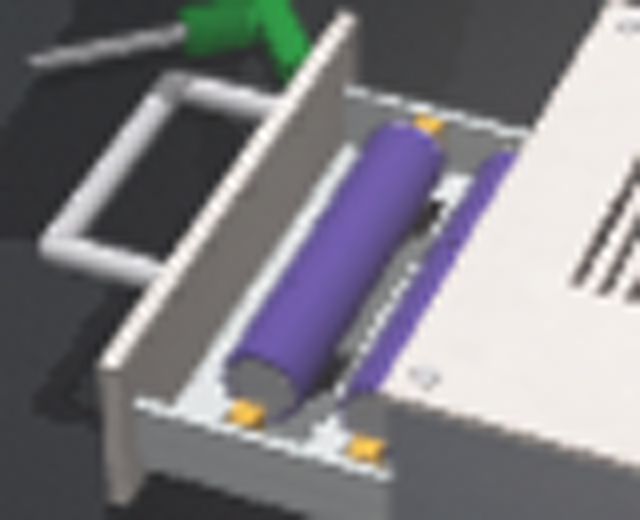

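```bash
python3 -c "
from h import *
s=monitor.state();print(s['time_s'],s['wrist_force'],abs(s['joint_vel']).max())
print(hand_in())"
```

```text
22.35 [-0.11066766 -0.12843324  0.68209144] 0.019078254894794575
the job is handed in; nothing more can be done
None
```

I finished the job and handed it in at 22.4 s. I took the smaller black T-pin from the aluminium block, pressed it through the release hole until the tray jumped out, and put it back in the same bore. Then I drew the tray out by its handle to the stop.

Last checks before hand-in:
- **Tray:** at the stop, the position held at y = -129 mm while the pull rose to about 7 N. The gripper let go cleanly and was well clear of everything.
- **Pin:** it stands upright, with its shoulder on the block's top in the scene view.
- **Cells:** both lie in their cradles 45 mm apart. Their midpoints measured 2–5 mm off the tray's centre line, within the 10 mm limit; the camera calibration is good to about 2 mm.
- **Other items:** the screwdriver, module and marker looked unmoved by eye. The parts bin was outside my last close-up views, but the arm never went near it.

**Disagreements and failures:**
- The scene and top cameras disagreed by 3–5 mm, so I used the wrist camera for the hole and bore positions.
- The pin measured 20 mm across in the grip instead of 22 mm, with no effect on the job.
- My first two move calls were refused because of missing keys, and nothing moved.
- The two look-alike T-pins on the bench had fallen over by the time I lifted the release pin; I did not touch them.

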